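# Gauge and sort the flute ferrules

### The job

Swing the gauge's lever to the green pointer to raise the brass pin, then try every coloured ferrule on the bench on the pin in the order red, yellow, green, blue, black (some colours may be missing): one that fits slides right down to the top of the steel column, a tight one stops on the pin's nose. Put those that fit in the green tray and the tight ones in the red tray, and leave the lever parked on the orange mark. Leave the glue jar, screwdriver and cork block where they are.

Things in the scene. Friction and masses are not known exactly. Their poses are not given: they have to be found in the camera images.
- lever (a joint): Gauge lever: steel arm, black grip, hinged at point hinge about the stand's y axis; rad, -0.3 to 1.35. At 0 (orange park mark) it leans 0.55 rad from vertical towards the stand's -x; growing values swing it to +x (upright at 0.55). Stays where left; 5 to 8 N at the grip moves it. Lifts the pin 35 mm per rad; pin tip level with the column top at 0.
- lever_grip (a point): Centre of the lever's black grip, 120 mm from the hinge: a cylinder 24 mm in diameter and 28 mm long lying along the stand's y axis. Can be pinched from above by its two flat ends (fingers closing along the stand's y), and then turns freely between the pads as the lever swings. Its z axis points along the arm, away from the hinge.
- hinge (a point): The lever's hinge point, 60 mm above the bench, 105 mm from the pin's axis.
- pointer (a joint): The green set pointer on the quadrant beside the lever (on the side away from the pin): the lever angle, in the same scale as joint lever, at which the pin stands at gauging height. Differs from start to start (0.75 to 1.1 rad). It is only a mark, short enough to pass under the gripper, and stays where it is.
- pointer_tip (a point): Outer end of the green pointer, 93 mm from the hinge and 33 mm to the side of the lever. Its z axis points from the hinge along the pointer. An orange tab of the same shape, fixed on the quadrant at lever value 0, is the park mark.
- stand: Grey gauge stand, fixed, base 120 x 190 x 14 mm, origin at the centre of its underside, z up. At its y = -50 mm a steel column 50 mm in diameter, flat top 60 mm above the bench, from whose centre the pin rises; at y = +55 mm the lever's block, 40 x 34 mm, 64 mm high, the lever swinging in the plane y = +55 mm.
- anvil (a point): Centre of the flat top of the steel column, on the pin's axis; x, y, z as the stand.
- pin_tip (a point): Centre of the flat tip of the brass gauge pin, which moves up and down with the lever. Pin diameter 20 mm with a tapered nose: 12 mm across at the tip, full 20 mm from 8 mm below it. It resists a push down with about 15 to 18 N.
- tray_good: Green open tray, fixed, 120 (x) x 210 (y) x 24 mm outside, walls and floor 5 mm, for ferrules that fit. Origin at the centre of its underside.
- tray_tight: Red open tray, fixed, same size (120 x 210 x 24 mm, walls and floor 5 mm), for ferrules that are too tight. Origin at the centre of its underside.
- glue_jar: Bystander: glue jar, 56 mm in diameter, 75 mm high, loose.
- screwdriver: Bystander: screwdriver about 200 mm long lying on the bench on the far side, loose.
- cork_block: Bystander: cork block 60 x 45 x 30 mm, loose.
- red_1: Red ferrule: a ring 30 mm outside diameter, 26 mm high, standing upright, 40 g nominal, origin at the centre of its underside. Its bore is either 23 mm (slides down the pin to the column top) or 18 mm (stops with its underside about 6 mm below the pin's tip); which one is not told. At most one of red_1 and red_2 is present.
- red_2: Red ferrule: a ring 30 mm outside diameter, 26 mm high, standing upright, 40 g nominal, origin at the centre of its underside. Its bore is either 23 mm (slides down the pin to the column top) or 18 mm (stops with its underside about 6 mm below the pin's tip); which one is not told. At most one of red_1 and red_2 is present.
- yellow_1: Yellow ferrule: a ring 30 mm outside diameter, 26 mm high, standing upright, 40 g nominal, origin at the centre of its underside. Its bore is either 23 mm (slides down the pin to the column top) or 18 mm (stops with its underside about 6 mm below the pin's tip); which one is not told. At most one of yellow_1 and yellow_2 is present.
- yellow_2: Yellow ferrule: a ring 30 mm outside diameter, 26 mm high, standing upright, 40 g nominal, origin at the centre of its underside. Its bore is either 23 mm (slides down the pin to the column top) or 18 mm (stops with its underside about 6 mm below the pin's tip); which one is not told. At most one of yellow_1 and yellow_2 is present.
- green_1: Green ferrule: a ring 30 mm outside diameter, 26 mm high, standing upright, 40 g nominal, origin at the centre of its underside. Its bore is either 23 mm (slides down the pin to the column top) or 18 mm (stops with its underside about 6 mm below the pin's tip); which one is not told. At most one of green_1 and green_2 is present.
- green_2: Green ferrule: a ring 30 mm outside diameter, 26 mm high, standing upright, 40 g nominal, origin at the centre of its underside. Its bore is either 23 mm (slides down the pin to the column top) or 18 mm (stops with its underside about 6 mm below the pin's tip); which one is not told. At most one of green_1 and green_2 is present.
- blue_1: Blue ferrule: a ring 30 mm outside diameter, 26 mm high, standing upright, 40 g nominal, origin at the centre of its underside. Its bore is either 23 mm (slides down the pin to the column top) or 18 mm (stops with its underside about 6 mm below the pin's tip); which one is not told. At most one of blue_1 and blue_2 is present.
- blue_2: Blue ferrule: a ring 30 mm outside diameter, 26 mm high, standing upright, 40 g nominal, origin at the centre of its underside. Its bore is either 23 mm (slides down the pin to the column top) or 18 mm (stops with its underside about 6 mm below the pin's tip); which one is not told. At most one of blue_1 and blue_2 is present.
- black_1: Black ferrule: a ring 30 mm outside diameter, 26 mm high, standing upright, 40 g nominal, origin at the centre of its underside. Its bore is either 23 mm (slides down the pin to the column top) or 18 mm (stops with its underside about 6 mm below the pin's tip); which one is not told. At most one of black_1 and black_2 is present.
- black_2: Black ferrule: a ring 30 mm outside diameter, 26 mm high, standing upright, 40 g nominal, origin at the centre of its underside. Its bore is either 23 mm (slides down the pin to the column top) or 18 mm (stops with its underside about 6 mm below the pin's tip); which one is not told. At most one of black_1 and black_2 is present.

How it is judged:
By the outcome, as a careful person would: the job done as asked, in the order asked, and still so for the second after the job is handed in, with the robot touching nothing.
Of red_1, red_2 only 1 to 1 are there at a start; the rules pass over those that are not, and their reading is None.
Of yellow_1, yellow_2 only 1 to 1 are there at a start; the rules pass over those that are not, and their reading is None.
Of green_1, green_2 only 1 to 1 are there at a start; the rules pass over those that are not, and their reading is None.
Of blue_1, blue_2 only 1 to 1 are there at a start; the rules pass over those that are not, and their reading is None.
Of black_1, black_2 only 1 to 1 are there at a start; the rules pass over those that are not, and their reading is None.
Of yellow_1, yellow_2, blue_1, blue_2 only 2 to 4 are there at a start; the rules pass over those that are not, and their reading is None.
At some moment in a run one of red_1, red_2, yellow_1, yellow_2, green_1, green_2, blue_1, blue_2, black_1, black_2 may be knocked a few centimetres aside while the robot is not near it.
It also fails if it takes over 210 s, if anything falls off the work surface, if the arm or the gripper's body presses on something with over 40 N, if the wrist force passes 120 N, or if a joint passes its speed limit or range.

### The arm

A 6-joint arm with a two-finger parallel gripper is mounted at the origin on the work surface. World frame = base frame: x ahead of the robot, y to its left, z up, the work surface at z = 0. Lengths are in m, angles in degrees, forces in N, time in s.
With the tool pointing down it reaches from about 0.35 to 1 m from the base axis. Payload 7.1 kg.
Tool frame: the origin (TCP) lies between the finger pads; the fingertips stand 19 mm ahead of it and the grasp point (between the pads) is the TCP; z points along the fingers, y is the line along which they close (so a half turn about z gives the same grasp; the last joint's range is limited). The gripper opens to 85 mm and grips with 20 to 120 N. Pads are 22 mm wide; open, the fingers measure 114 mm over their backs; the gripper's body (76 mm by 85 mm) begins 54 mm behind the grasp point. The pads swing forward as they close: fully open they stand 13 mm farther back than shut.
Start: joints at [71.391, 24.242, 93.386, -0, 62.372, -1.089], TCP at [0.188, 0.596, 0.213] pointing down, gripper open.
Joint ranges: [-172.04, 172.04], [-51.8, 120.97], [4.93, 147.93], [-75.15, 255.16], [6.16, 154.13], [-145.62, 145.62]. Speed limits (degrees/s): [136.94, 136.94, 172.46, 180, 180, 180].

### API

Orientations are given as [roll, pitch, yaw] about the fixed x, y, z axes, in that order (R = Rz(yaw) Ry(pitch) Rx(roll)).
In Python, from plant import monitor, cams, order gives the robot as it stands.
- The arm moves only by the tool apply_moves, never from a script. Its argument "moves" is a list that holds one entry, the list of rows, each a list of 7 numbers: the turn, a rotation vector about the world's x, y, z in degrees, then the shift along the world's x, y, z in mm, then the opening, from 0 (shut) to 1 (fully open). In form: [[[wx, wy, wz, tx, ty, tz, jaw], ...]]. A call has 1 to 12 rows; each row shifts and turns the commanded pose from where the row before left it; what a row does not reach is not made up. A row lasts 1/10 s, in which the tool goes at most 50 mm and 8.59 degrees, less where a joint would pass 70% of its speed; a pose out of reach is approached as far as the arm can. A call with a gripper value outside its range is refused whole. The fingers move at their own pace and stop on an object; "squeeze" is the grip in N (left out, the last holds). Time passes only in rows, so rows that do not move let the fingers close. It gives the time, the measured TCP pose, the force, the opening and the grip force at its end, in the units of the state.
- monitor.state(): the state, without advancing time (a new reading comes with each control period).
- cams.capture(name): name is "side" or "top"; returns the picture (420x560x3 uint8, blue, green, red); there is no depth.
- cams.calibration(name): a dict with "mtx" (3x3 intrinsics, pixels), "k1" (the pictures are not rectified: a ray, as slopes to the right and down, at radius r is drawn at 1 + k1 r^2 times it, then the intrinsics apply), "pose" (4x4, takes a point from camera to world coordinates). Camera axes: x right, y up, looking along -z (the intrinsics and any distortion apply to the point x, -y, -z); pixel columns grow to the right and rows downward; lengths in m; the calibration is good to about 2 mm. A picture is of the moment at which its call begins. calibration takes no time and is no camera call.
- order.finish_job(): hands the job in; it is judged then, once.
The state is a dict: "time_s": time; "joints": joint angles; "qvel": joint speeds; "joint_efforts": joint torques, N m; "position": TCP position; "orientation": TCP orientation; "wrist_force": force on the tool from outside, world axes, zero at the start; "torque": the same for the moment, N m; "grip_width": finger opening in m; "grip_force": force on a finger pad.
Only numpy, scipy, OpenCV 4.12 (cv2) and the standard library are available. Lean on these libraries where they do the work, as an engineer would, in place of code of your own. Each camera call takes 0.05 s, during which the arm holds its last target. There are 200 camera calls.

## Working session

There is one attempt and no reset: what is moved stays moved. The work goes in short steps, Python scripts to look and compute and a tool call to move; the robot and the scene stay as the last step left them, time stands still between calls to the robot, and variables do not carry over. Pictures are saved under pics/ and viewed, at most 14 in all, crops included, and the job is handed in when it is done.

Besides the shell and the picture viewer there is one more tool, called after "Emit:" by a JSON object that holds its "method" and its "body", one argument or row to a line. apply_moves: Moves the arm, as the interface text tells. Its arguments: {"type":"object","properties":{"moves":{"type":"array","items":{"type":"array","items":{"type":"array","items":{"type":"number"}}}},"squeeze":{"type":"number"}},"required":["moves"]}

```bash
ls; mkdir -p pics
python3 - <<'E'
from plant import monitor,cams
import cv2,numpy as np
for n in("top","side"):
    cv2.imwrite(f"pics/{n}0.png",cams.capture(n)); c=cams.calibration(n); print(n,c)
print(monitor.state())
E
```

```text
pics
top {'mtx': array([[435.29935193,   0.        , 276.15238903],
       [  0.        , 435.29935193, 209.97859646],
       [  0.        ,   0.        ,   1.        ]]), 'k1': -0.09845948451296387, 'pose': array([[-0.02275553,  0.98289942, -0.18273179,  0.39979547],
       [-0.99966244, -0.02007826,  0.0164883 ,  0.050672  ],
       [ 0.0125374 ,  0.18304531,  0.98302453,  1.34773119],
       [ 0.        ,  0.        ,  0.        ,  1.        ]])}
side {'mtx': array([[435.04896978,   0.        , 278.82639773],
       [  0.        , 435.04896978, 215.84588766],
       [  0.        ,   0.        ,   1.        ]]), 'k1': -0.010715337846098303, 'pose': array([[ 0.88753151,  0.32301761, -0.32855355,  0.3233149 ],
       [-0.46061536,  0.60500126, -0.64946668, -0.58699315],
       [-0.01101386,  0.72775896,  0.68574456,  0.76130249],
       [ 0.        ,  0.        ,  0.        ,  1.        ]])}
{'time_s': 0.1, 'joints': array([ 7.13910789e+01,  2.42801020e+01,  9.34279792e+01, -1.14121990e-04,
        6.23740251e+01, -1.08853474e+00]), 'qvel': array([ 0.00332876, -0.11731753, -0.05457406, -0.02678117,  0.09100874,
        0.15973699]), 'joint_efforts': array([-5.39381676e-05, -5.58425045e+01, -2.82444727e+01, -9.55410769e-06,
        2.99631996e-03,  9.33355686e-07]), 'position': array([0.18795678, 0.59550457, 0.21271657]), 'orientation': array([-1.79917907e+02, -1.45878674e-03,  1.62479666e+02]), 'wrist_force': array([0.0210772 , 0.23181595, 0.69264795]), 'torque': array([-0.03305663,  0.07684694,  0.00913841]), 'grip_force': 0.0, 'grip_width': 0.0854130834849507}
```

View pics/top0.png

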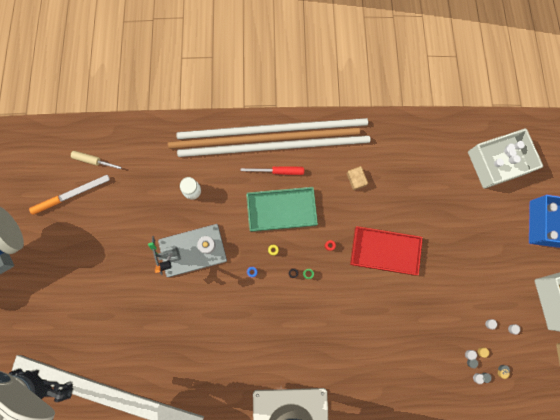

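View pics/side0.png

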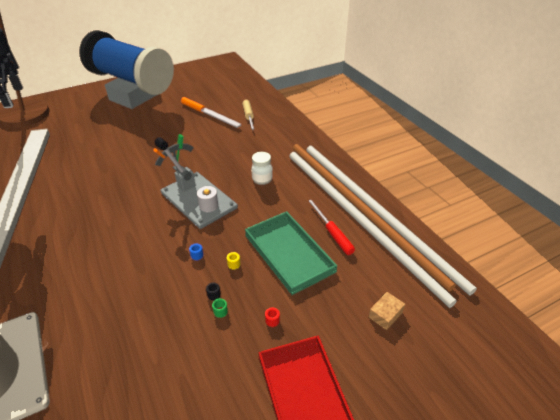

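```bash
cat > h.py <<'E'
import cv2,numpy as np
from plant import monitor,cams,order
C={n:cams.calibration(n) for n in("top","side")}
def ray(n,p):
    c=C[n];M=c["mtx"];d=np.array([(p[0]-M[0,2])/M[0,0],(p[1]-M[1,2])/M[1,1]]);s=d.copy()
    for _ in range(20): s=d/(1+c["k1"]*(s@s))
    T=c["pose"];v=T[:3,:3]@np.array([s[0],-s[1],-1.]);return T[:3,3],v/np.linalg.norm(v)
def plane(n,p,z):
    o,v=ray(n,p);return o+v*(z-o[2])/v[2]
def tri(pt,ps):
    A=np.zeros((3,3));b=np.zeros(3);R=[ray("top",pt),ray("side",ps)]
    for o,v in R:
        P=np.eye(3)-np.outer(v,v);A+=P;b+=P@o
    x=np.linalg.solve(A,b);return x,[round(1e3*np.linalg.norm((np.eye(3)-np.outer(v,v))@(x-o)),1) for o,v in R]
def proj(n,X):
    c=C[n];T=c["pose"];q=T[:3,:3].T@(np.asarray(X)-T[:3,3]);s=np.array([q[0],-q[1]])/-q[2]
    return c["mtx"][:2,:2]@(s*(1+c["k1"]*(s@s)))+c["mtx"][:2,2]
H={"red":[(0,8),(172,180)],"yellow":[(24,36)],"green":[(50,75)],"blue":[(108,130)],"orange":[(6,14)]}
def mask(im,col):
    h=cv2.cvtColor(im,cv2.COLOR_BGR2HSV)
    if col=="black": return (h[...,2]<45).astype(np.uint8)
    m=np.zeros(im.shape[:2],np.uint8)
    for a,b in H[col]: m|=cv2.inRange(h,(a,150 if col!="orange" else 200,70),(b,255,255))
    return m//255
def blobs(im,col,roi,amin=8):
    x0,y0,x1,y1=roi;m=mask(im[y0:y1,x0:x1],col);n,l,s,c=cv2.connectedComponentsWithStats(m)
    # bbox centre (robust to the open bore), area
    return [(round(x0+a[0]+(a[2]-1)/2,1),round(y0+a[1]+(a[3]-1)/2,1),int(a[2]),int(a[3]),int(a[4])) for a in s[1:] if a[4]>=amin]
E
python3 - <<'E'
from h import *
t=cv2.imread("pics/top0.png");s=cv2.imread("pics/side0.png")
for c in("red","yellow","green","blue","black"):
    print(c,blobs(t,c,(235,235,345,290)),blobs(s,c,(180,240,290,330)))
print("or",blobs(t,"orange",(140,230,190,280),3),blobs(s,"orange",(140,130,200,180),3))
print("gr",blobs(t,"green",(140,230,190,280),3),blobs(s,"green",(140,130,200,180),3))
a=cv2.resize(t[215:285,140:240],None,fx=7,fy=7,interpolation=cv2.INTER_CUBIC);cv2.imwrite("pics/tc.png",a)
a=cv2.resize(s[125:235,145:245],None,fx=5.4,fy=5.4,interpolation=cv2.INTER_CUBIC);cv2.imwrite("pics/sc.png",a)
E
```

```text
red [(np.float64(329.5), np.float64(245.0), 12, 11, 99)] [(np.float64(272.0), np.float64(317.5), 17, 22, 288)]
yellow [(np.float64(272.5), np.float64(249.5), 10, 10, 71)] [(np.float64(233.0), np.float64(260.0), 13, 17, 180)]
green [] [(np.float64(219.5), np.float64(307.0), 14, 19, 194)]
blue [] [(np.float64(196.0), np.float64(251.5), 13, 16, 163)]
black [] [(np.float64(213.0), np.float64(291.5), 13, 16, 152)]
or [] [(np.float64(158.5), np.float64(152.5), 12, 10, 42)]
gr [(np.float64(152.0), np.float64(245.5), 5, 4, 14)] [(np.float64(180.0), np.float64(141.0), 5, 13, 41)]
```

View pics/tc.png

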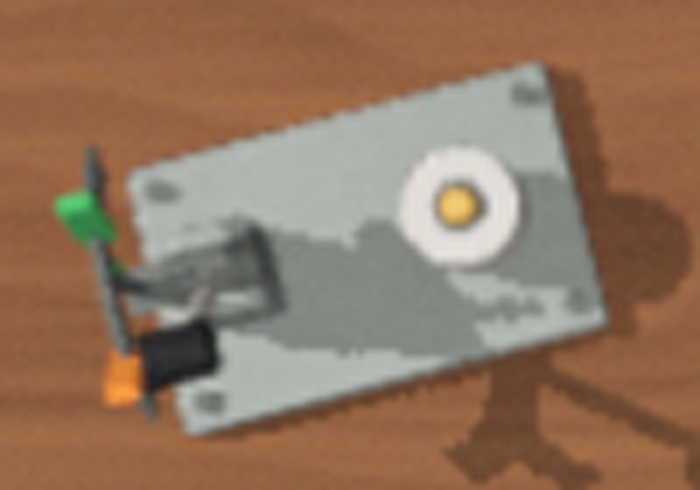

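View pics/sc.png

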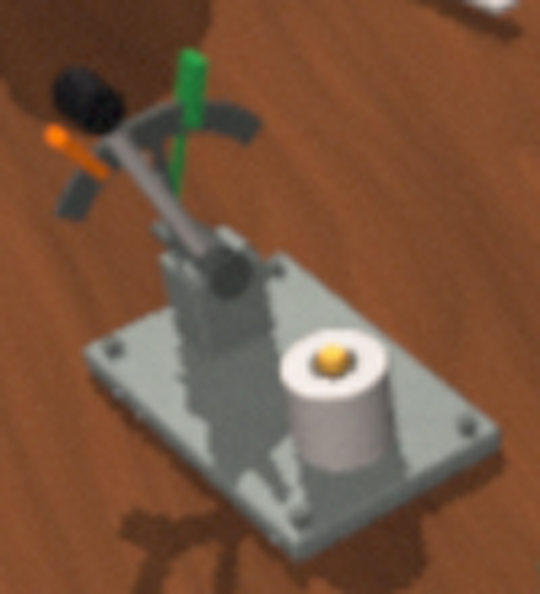

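```bash
cat >> h.py <<'E'
def tc(u,v): return ((u+.5)/7-.5+140,(v+.5)/7-.5+215)
def sc(u,v): return ((u+.5)/5.4-.5+145,(v+.5)/5.4-.5+125)
def planey(n,p,S,Rz,y):  # ray hit with the stand-frame plane y; returns stand coords
    o,v=ray(n,p);o=Rz.T@(o-S);v=Rz.T@v;return o+v*(y-o[1])/v[1]
def rz(a): c,s=np.cos(a),np.sin(a);return np.array([[c,-s,0],[s,c,0],[0,0,1.]])
E
python3 - <<'E'
from h import *
np.set_printoptions(precision=4,suppress=True)
t=cv2.imread("pics/top0.png");s=cv2.imread("pics/side0.png")
K=[plane("top",tc(*p),.014)[:2] for p in((130,172),(545,63),(607,323),(190,435))]
K2=[plane("side",sc(*p),.014)[:2] for p in((88,352),(278,255),(498,432),(298,545))]
for k in(K,K2): print(np.array(k).round(4).tolist(),np.mean(k,0),[round(float(np.linalg.norm(k[i]-k[i-1])),4) for i in range(4)])
a=plane("top",tc(460,207),.06);b=plane("side",sc(335,363),.06);print("anvil",a,b,tri(tc(460,207),sc(335,363)))
print("grip",tri(tc(180,353),sc(88,100)))
print("ptr",tri(tc(80,208),sc(193,52)),"or",tri(tc(118,385),sc(50,133)))
h=cv2.cvtColor(t,cv2.COLOR_BGR2HSV)
for p in((252,272),(293,273),(309,274),(273,250)): print(p,[h[p[1]+dy,p[0]+dx].tolist() for dx,dy in((-4,0),(4,0),(0,-4),(0,4))])
E
```

```text
[[0.5635, 0.3952], [0.6086, 0.2113], [0.4933, 0.1842], [0.4478, 0.3664]] [0.5283 0.2893] [0.1192, 0.1894, 0.1185, 0.1878]
[[0.4486, 0.361], [0.559, 0.3912], [0.6052, 0.2094], [0.4942, 0.1815]] [0.5267 0.2858] [0.1852, 0.1145, 0.1876, 0.1145]
anvil [0.5403 0.2418 0.06  ] [0.5402 0.2403 0.06  ] (array([0.5405, 0.242 , 0.0586]), [np.float64(0.1), np.float64(0.1)])
grip (array([0.473 , 0.3336, 0.1716]), [np.float64(0.6), np.float64(0.6)])
ptr (array([0.5326, 0.379 , 0.1526]), [np.float64(0.1), np.float64(0.1)]) or (array([0.4603, 0.3663, 0.1388]), [np.float64(3.1), np.float64(3.1)])
(252, 272) [[107, 177, 215], [108, 164, 208], [107, 175, 214], [109, 146, 195]]
(293, 273) [[9, 30, 60], [6, 22, 58], [174, 24, 54], [178, 51, 60]]
(309, 274) [[42, 106, 128], [58, 108, 174], [62, 118, 149], [55, 112, 146]]
(273, 250) [[28, 157, 251], [26, 165, 240], [27, 166, 240], [27, 166, 221]]
```

```bash
cat >> h.py <<'E'
YAW=np.radians(13.9);R=rz(YAW);ANV=np.array([.5403,.2415,0.]);S=ANV+R@[0,.05,0]
H.update(blue=[(98,130)],green=[(38,80)])
E
python3 - <<'E'
from h import *
np.set_printoptions(precision=4,suppress=True)
t=cv2.imread("pics/top0.png");s=cv2.imread("pics/side0.png")
def ang(n,p,y):
    q=planey(n,p,S,R,y)-[0,y,.06];return round(np.arctan2(q[0],q[2])+.55,3),round(np.hypot(q[0],q[2]),4)
print("S",S,"hinge",S+R@[0,.055,.06])
for y in(.085,.088,.091): print("ptr",ang("side",sc(193,55),y),ang("side",sc(187,120),y),"or",ang("side",sc(52,133),y),ang("side",sc(103,173),y))
print("grip",ang("side",sc(88,100),.055))
for lo in(80,):
    hs=cv2.cvtColor(t,cv2.COLOR_BGR2HSV)
for c,rg,p in(("blue",(95,130),(252,272)),("green",(38,85),(309,274)),("yellow",(22,38),(273,250)),("red",None,(330,245)),("black",None,(293,273))):
    x0,y0=p[0]-10,p[1]-10;w=hs[y0:y0+21,x0:x0+21]
    if c=="red": m=((w[...,0]<8)|(w[...,0]>172))&(w[...,1]>180)
    elif c=="black": m=(w[...,2]<75)&(w[...,1]<75)
    else: m=(w[...,0]>=rg[0])&(w[...,0]<=rg[1])&(w[...,1]>90)&(w[...,2]>60)
    ys,xs=np.nonzero(m);tp=(x0+(xs.min()+xs.max())/2,y0+(ys.min()+ys.max())/2)
    b=max(blobs(s,c,(180,240,290,330)),key=lambda b:b[4])
    print(c,m.sum(),np.ptp(xs)+1,np.ptp(ys)+1,tp,"top@.018",plane("top",tp,.018),"side@.013",plane("side",b[:2],.013),"tri",tri(tp,b[:2]))
for c,z,n,roi in(("green",.024,"top",(235,180,330,235)),("red",.024,"top",(345,220,430,280))):
    m=np.zeros(t.shape[:2],np.uint8);x0,y0,x1,y1=roi;w=hs[y0:y1,x0:x1]
    m=((w[...,0]>60)&(w[...,0]<95)&(w[...,1]>80)) if c=="green" else ((w[...,0]<8)|(w[...,0]>172))&(w[...,1]>190)
    cs,_=cv2.findContours(m.astype(np.uint8),cv2.RETR_EXTERNAL,cv2.CHAIN_APPROX_NONE);k=max(cs,key=cv2.contourArea)
    r=cv2.boxPoints(cv2.minAreaRect(k))+[x0,y0];P=np.array([plane("top",q,z)[:2] for q in r]);print(c,"tray",P.mean(0),P.tolist())
E
```

```text
S [0.5283 0.29   0.    ] hinge [0.5151 0.3434 0.06  ]
ptr (np.float64(0.82), np.float64(0.0947)) (np.float64(0.81), np.float64(0.0609)) or (np.float64(-0.013), np.float64(0.0979)) (np.float64(-0.017), np.float64(0.0602))
ptr (np.float64(0.841), np.float64(0.0932)) (np.float64(0.843), np.float64(0.0592)) or (np.float64(-0.014), np.float64(0.0955)) (np.float64(-0.019), np.float64(0.0577))
ptr (np.float64(0.863), np.float64(0.0916)) (np.float64(0.878), np.float64(0.0575)) or (np.float64(-0.015), np.float64(0.0931)) (np.float64(-0.021), np.float64(0.0551))
grip (np.float64(0.175), np.float64(0.1205))
blue 62 10 10 (np.float64(251.5), np.float64(271.5)) top@.018 [0.4588 0.1074 0.018 ] side@.013 [0.4572 0.1052 0.013 ] tri (array([0.4584, 0.1079, 0.01  ]), [np.float64(0.7), np.float64(0.7)])
green 68 11 10 (np.float64(308.0), np.float64(273.5)) top@.018 [ 0.4489 -0.0638  0.018 ] side@.013 [ 0.4483 -0.0635  0.013 ] tri (array([ 0.4486, -0.0641,  0.0139]), [np.float64(0.5), np.float64(0.5)])
yellow 80 11 11 (np.float64(273.0), np.float64(250.0)) top@.018 [0.5227 0.0408 0.018 ] side@.013 [0.52
[... 196 characters left out ...]
4 -0.1364  0.013 ] tri (array([ 0.5339, -0.1353,  0.0109]), [np.float64(1.0), np.float64(1.0)])
black 34 9 9 (np.float64(293.0), np.float64(273.0)) top@.018 [ 0.4515 -0.0183  0.018 ] side@.013 [ 0.4507 -0.0203  0.013 ] tri (array([ 0.4514, -0.0186,  0.0107]), [np.float64(0.4), np.float64(0.4)])
green tray [0.6493 0.011 ] [[0.7007867479714902, 0.11891146145539469], [0.7155176532598604, -0.08970081663399918], [0.597357381126673, -0.09530962509846491], [0.5834275633857323, 0.11004645818755082]]
red tray [ 0.5117 -0.306 ] [[0.47379591855069225, -0.19132900131660788], [0.5889604325538644, -0.21676650470821818], [0.5497099616958676, -0.4223276973209485], [0.43451391875334466, -0.3936387002283572]]
```

Emit:
{"method": "apply_moves", "body": {
  "moves": [
    [[0,0,2.62,23.7,-21.9,3.2,0.6],[0,0,2.62,23.7,-21.9,3.2,0.6],[0,0,2.62,23.7,-21.9,3.2,0.6],[0,0,2.62,23.7,-21.9,3.2,0.6],[0,0,2.62,23.7,-21.9,3.2,0.6],[0,0,2.62,23.7,-21.9,3.2,0.6],[0,0,2.62,23.7,-21.9,3.2,0.6],[0,0,2.62,23.7,-21.9,3.2,0.6],[0,0,2.62,23.7,-21.9,3.2,0.6],[0,0,2.62,23.7,-21.9,3.2,0.6],[0,0,2.62,23.7,-21.9,3.2,0.6],[0,0,2.62,23.7,-21.9,3.2,0.6]]
  ],
  "squeeze": 20
}}

```text
time_s: 1.3
position: [0.4732, 0.332, 0.2516]
orientation: [-180.0, -0.0, -166.0]
wrist_force: [0.3, -0.0, 0.5]
grip_width: 0.0514
grip_force: 0.0
```

Emit:
{"method": "apply_moves", "body": {
  "moves": [
    [[0,0,0,0,0,-20,0.6],[0,0,0,0,0.6,-20,0.6],[0,0,0,0,0,-18,0.6],[0,0,0,0,0,-18,0.6],[0,0,0,0,0,0,0.3],[0,0,0,0,0,0,0.2],[0,0,0,0,0,0,0.2],[0,0,0,0,0,0,0.2],[0,0,0,0,0,0,0.2]]
  ]
}}

```text
time_s: 2.2
position: [0.4729, 0.3341, 0.1767]
orientation: [180.0, 0.1, -166.1]
wrist_force: [0.3, 0.1, 0.1]
grip_width: 0.0173
grip_force: 0.0
```

Run:
```python
from h import *
X=R[:,0];Hg=S+R@[0,.055,.06]
P=lambda th:Hg+.12*(np.sin(th-.55)*X+np.cos(th-.55)*np.array([0,0,1]))
ths=np.linspace(.175,.84,12);p=[P(a) for a in ths]
for a,q,d in zip(ths,p,np.diff([p[0]]+p,axis=0)): print(a.round(3),q.round(4),(d*1e3).round(1))
s=cams.capture("side");a=cv2.resize(s[60:220,100:250],None,fx=3.7,fy=3.7,interpolation=cv2.INTER_CUBIC);cv2.imwrite("pics/g1.png",a)
```

```text
0.175 [0.4724 0.3329 0.1717] [0. 0. 0.]
0.235 [0.479  0.3345 0.1741] [6.6 1.6 2.5]
0.296 [0.4858 0.3362 0.1761] [6.8 1.7 2. ]
0.356 [0.4927 0.3379 0.1778] [6.9 1.7 1.6]
0.417 [0.4996 0.3396 0.1789] [6.9 1.7 1.2]
0.477 [0.5066 0.3413 0.1797] [7.  1.7 0.7]
0.538 [0.5136 0.3431 0.18  ] [7.  1.7 0.3]
0.598 [0.5207 0.3448 0.1799] [ 7.   1.7 -0.1]
0.659 [0.5277 0.3466 0.1793] [ 7.   1.7 -0.6]
0.719 [0.5347 0.3483 0.1783] [ 7.   1.7 -1. ]
0.78 [0.5416 0.35   0.1769] [ 6.9  1.7 -1.4]
0.84 [0.5484 0.3517 0.175 ] [ 6.8  1.7 -1.9]
```

View pics/g1.png

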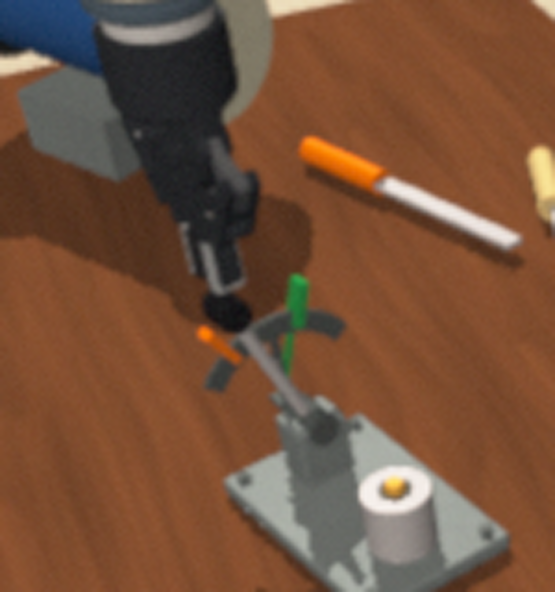

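Run:
```python
from h import *
f=lambda n,X:(proj(n,X)-[100,60])*3.7
for X in([.4729,.3341,.1767],[.4729,.3341,.158],[.4724,.3328,.1717]): print(X,f("side",X))
t=cams.capture("top");a=cv2.resize(t[200:290,130:250],None,fx=6,fy=6,interpolation=cv2.INTER_CUBIC);cv2.imwrite("pics/g2.png",a)
```

```text
[0.4729, 0.3341, 0.1767] [224.39525902 300.32968952]
[0.4729, 0.3341, 0.158] [229.96040082 324.27294399]
[0.4724, 0.3328, 0.1717] [225.71434246 307.97958448]
```

View pics/g2.png

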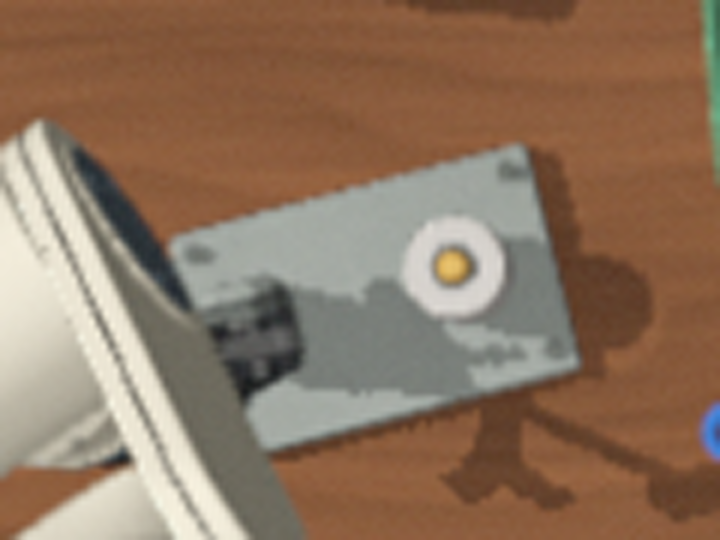

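Run:
```python
from h import *
s=cams.capture("side");a=cv2.resize(s[105:165,135:195],None,fx=10,fy=10,interpolation=cv2.INTER_CUBIC);a=np.clip((a/255.)**.5*255,0,255).astype(np.uint8);cv2.imwrite("pics/g3.png",a);st=monitor.state();print(st["grip_width"],st["wrist_force"],st["position"])
```

```text
0.01687854413842214 [ 0.34647778 -0.28103121 -0.40415268] [0.47264923 0.3339291  0.17623602]
```

View pics/g3.png

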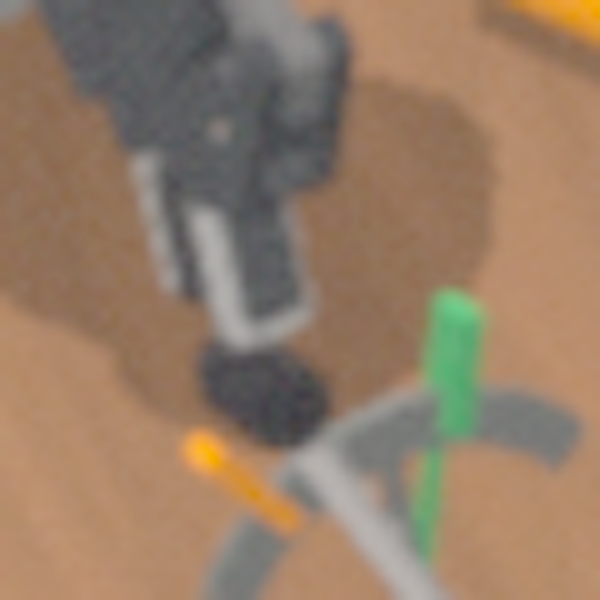

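Emit:
{"method": "apply_moves", "body": {
  "moves": [
    [[0,0,0,0,0,20,0.2],[0,0,0,0,0,20,0.2],[0,0,0,0,0,20,0.2],[0,0,0,0,0,0,0.2]]
  ]
}}

```text
time_s: 2.75
position: [0.474, 0.3348, 0.2387]
orientation: [179.9, 0.3, -166.1]
wrist_force: [1.1, 0.3, -0.4]
grip_width: 0.0171
grip_force: 0.0
```

Run:
```python
from h import *
st=monitor.state();p=st["position"];print(p,st["grip_width"])
f=lambda X:(proj("side",X)-[115,70])*6+2.5
for dz in(0,-.019,.054): print(dz,f(p+[0,0,dz]),"near tip",f(p+[.002,-.0085,dz]))
print("grip",f([.4724,.3328,.1717]))
s=cams.capture("side");a=cv2.resize(s[70:170,115:215],None,fx=6,fy=6,interpolation=cv2.INTER_CUBIC);a=np.clip((a/255.)**.5*255,0,255).astype(np.uint8)
for dz,c in((0,(0,0,255)),(-.019,(255,0,255)),(.054,(0,255,255))): cv2.circle(a,tuple(int(v) for v in f(p+[0,0,dz])),4,c,-1)
cv2.imwrite("pics/g4.png",a)
```

```text
[0.47402639 0.33479895 0.23871824] 0.01708576185657958
0 [247.20640339 292.17199457] near tip [258.39893997 301.00637682]
-0.019 [257.1031088 334.9498925] near tip [268.20199843 343.87937691]
0.054 [217.66639275 164.39191004] near tip [229.13095193 172.90940899]
grip [278.52325805 441.92635322]
```

View pics/g4.png

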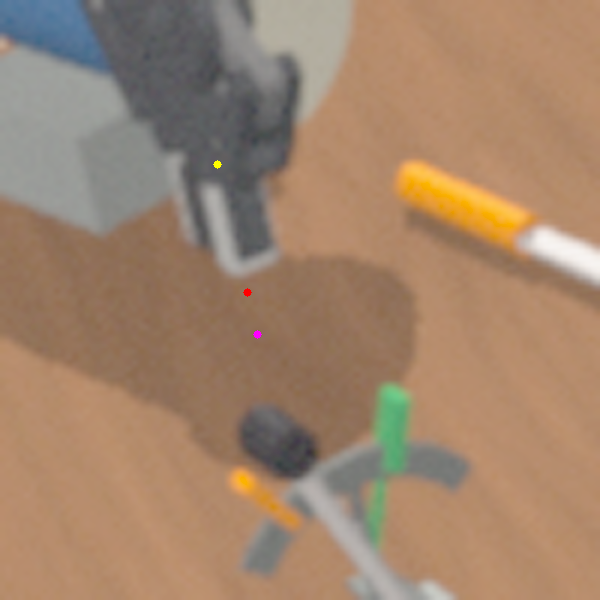

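Run:
```python
from h import *
for X in([0,0,.02],[.1,.1,.0],[.1,-.1,.0],[0,0,0.]): print(X,proj("top",X),proj("side",X))
s=cams.capture("side");t=cams.capture("top")
a=np.hstack([cv2.resize(s[0:230,0:300],(390,299)),cv2.resize(t[190:420,100:400],(390,299))]);cv2.imwrite("pics/g5.png",a)
```

```text
[0, 0, 0.02] [290.97171685 428.2751156 ] [-24.11315429 375.15525165]
[0.1, 0.1, 0.0] [256.15600378 392.59855428] [ 33.69597755 317.79403107]
[0.1, -0.1, 0.0] [323.32373707 390.66093957] [ 44.5195051  403.42908555]
[0, 0, 0.0] [290.66210242 426.20439177] [-18.80751974 380.31964562]
```

View pics/g5.png

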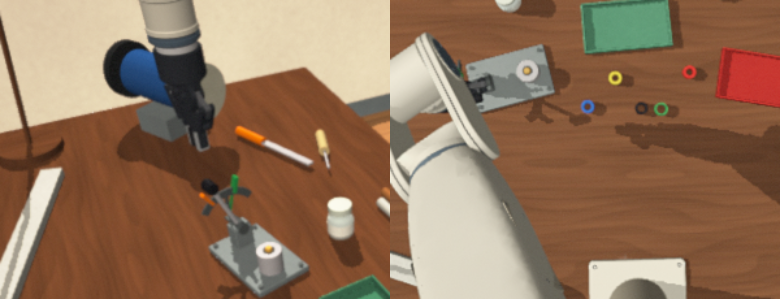

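Run:
```python
from h import *
for z in(.24,.28,.32,.36): print(z,proj("top",[.474,.335,z]),"at+40xy",proj("top",[.51,.375,z]))
t=cams.capture("top");m=(t.max(2)<55)[235:285,150:200];ys,xs=np.nonzero(m);print(len(xs),xs.min()+150,xs.max()+150,ys.min()+235,ys.max()+235)
```

```text
0.24 [158.32357852 263.24692957] at+40xy [143.18650241 249.38924753]
0.28 [154.20906239 262.21635589] at+40xy [138.56289056 247.85783134]
0.32 [149.78429458 261.10620762] at+40xy [133.59527793 246.20995682]
0.36 [145.01317697 259.90698182] at+40xy [128.24435236 244.43198233]
100 150 177 243 268
```

Emit:
{"method": "apply_moves", "body": {
  "moves": [
    [[0,0,0,-1,-2,-10,0.6],[0,0,0,0,0,-10,0.6],[0,0,0,0,0,-10,0.6],[0,0,0,0,0,-10,0.6],[0,0,0,0,0,-10,0.6],[0,0,0,0,0,-10,0.6],[0,0,0,0,0,-10,0.6],[0,0,0,0,0,0,0.6]]
  ]
}}

```text
time_s: 3.75
position: [0.4707, 0.3312, 0.1641]
orientation: [-179.9, -0.1, -166.1]
wrist_force: [0.8, 0.1, 1.0]
grip_width: 0.0514
grip_force: 0.0
```

Emit:
{"method": "apply_moves", "body": {
  "moves": [
    [[0,0,0,0.5,1,-5,0.6],[0,0,0,0,0,-5,0.6],[0,0,0,0,0,-5,0.6],[0,0,0,0,0,0,0.6]]
  ]
}}

```text
time_s: 4.15
position: [0.4717, 0.3326, 0.1502]
orientation: [-180.0, -0.1, -166.1]
wrist_force: [0.5, -1.0, -0.2]
grip_width: 0.0512
grip_force: 0.0
```

Run:
```python
from h import *
st=monitor.state();p=st["position"];print(p,st["grip_width"],st["wrist_force"])
s=cams.capture("side");a=cv2.resize(s[100:170,125:205],None,fx=8,fy=8,interpolation=cv2.INTER_CUBIC);a=np.clip((a/255.)**.5*255,0,255).astype(np.uint8)
cv2.imwrite("pics/g6.png",a)
```

```text
[0.47167551 0.3325643  0.15015363] 0.05117979578057316 [ 0.47529996 -0.96380176 -0.217967  ]
```

View pics/g6.png

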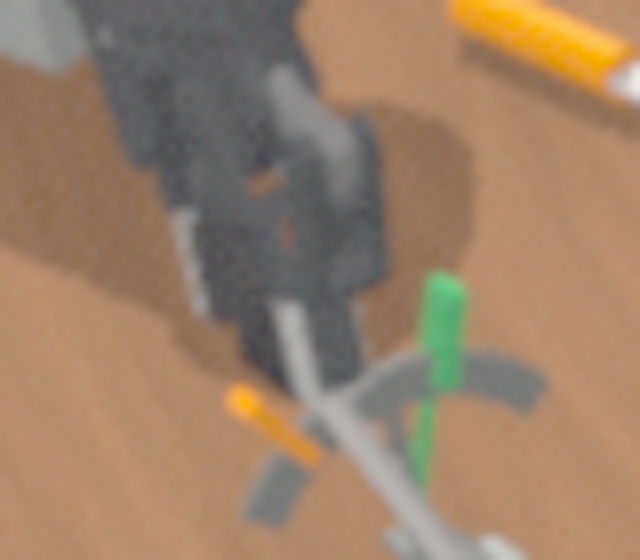

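Emit:
{"method": "apply_moves", "body": {
  "moves": [
    [[0,0,0,0,0,-6,0.6],[0,0,0,0,0,0,0.4],[0,0,0,0,0,0,0.25],[0,0,0,0,0,0,0.25],[0,0,0,0,0,0,0.25],[0,0,0,0,0,0,0.25]]
  ],
  "squeeze": 25
}}

```text
time_s: 4.8
position: [0.4719, 0.3324, 0.1447]
orientation: [-180.0, -0.0, -166.1]
wrist_force: [-0.1, -3.2, 0.2]
grip_width: 0.0273
grip_force: 28.3
```

Emit:
{"method": "apply_moves", "body": {
  "moves": [
    [[0,0,0,6.6,1.6,2.5,0.25],[0,0,0,6.8,1.7,2.0,0.25],[0,0,0,6.9,1.7,1.6,0.25],[0,0,0,6.9,1.7,1.2,0.25],[0,0,0,7,1.7,0.7,0.25],[0,0,0,7,1.7,0.3,0.25],[0,0,0,7,1.7,-0.1,0.25],[0,0,0,7,1.7,-0.6,0.25],[0,0,0,7,1.7,-1,0.25],[0,0,0,6.9,1.7,-1.4,0.25],[0,0,0,6.8,1.7,-1.9,0.25],[0,0,0,0,0,0,0.25]]
  ]
}}

```text
time_s: 6.0
position: [0.5476, 0.3514, 0.148]
orientation: [-180.0, -0.1, -166.1]
wrist_force: [-3.0, -3.5, 1.5]
grip_width: 0.0274
grip_force: 27.3
```

```bash
cat >> h.py <<'E'
def ang(n,p,y):
    q=planey(n,p,S,R,y)-[0,y,.06];return round(np.arctan2(q[0],q[2])+.55,3),round(np.hypot(q[0],q[2]),4)
E
python3 - <<'E'
from h import *
st=monitor.state();p=st["position"];print(p,st["grip_width"],st["wrist_force"])
q=R.T@(p-S);print("lever from tcp x",.55+np.arcsin(q[0]/.12),q)
s=cams.capture("side");a=cv2.resize(s[100:210,130:230],None,fx=5.4,fy=5.4,interpolation=cv2.INTER_CUBIC);a=np.clip((a/255.)**.5*255,0,255).astype(np.uint8)
cv2.imwrite("pics/g7.png",a)
E
```

```text
[0.54764806 0.35136172 0.14802616] 0.027399258039997428 [-3.00412324 -3.48798686  1.46528126]
lever from tcp x 0.8331409329723234 [0.03352475 0.05487937 0.14802616]
```

View pics/g7.png

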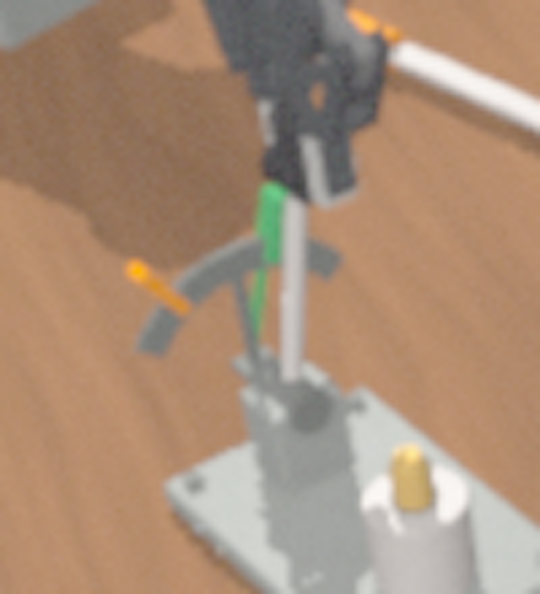

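Run:
```python
from h import *
g=lambda u,v:((u+.5)/5.4-.5+130,(v+.5)/5.4-.5+100)
for uv in((294,205),(292,290),(291,350)): print("lever",ang("side",g(*uv),.055))
for uv in((272,188),(268,240),(258,320)): print("ptr",[ang("side",g(*uv),y) for y in(.086,.088,.09)])
# pin tip height: ray nearest to the pin axis
o,v=ray("side",g(411,452));A=np.stack([v,[0,0,-1]],1);print("pin tip",(ANV-o)@np.linalg.pinv(A).T,)
```

```text
lever (np.float64(0.739), np.float64(0.1019))
lever (np.float64(0.723), np.float64(0.0576))
lever (np.float64(0.683), np.float64(0.025))
ptr [(np.float64(0.815), np.float64(0.0954)), (np.float64(0.829), np.float64(0.0943)), (np.float64(0.843), np.float64(0.0933))]
ptr [(np.float64(0.812), np.float64(0.0683)), (np.float64(0.831), np.float64(0.0672)), (np.float64(0.851), np.float64(0.0661))]
ptr [(np.float64(0.709), np.float64(0.0259)), (np.float64(0.756), np.float64(0.0245)), (np.float64(0.809), np.float64(0.0233))]
pin tip [1.09048644 0.08626253]
```

Emit:
{"method": "apply_moves", "body": {
  "moves": [
    [[0,0,0,4,1,-1,0.25],[0,0,0,4,1,-1.2,0.25],[0,0,0,3.6,0.9,-1.2,0.25],[0,0,0,0,0,0,0.25],[0,0,0,0,0,0,0.25]]
  ]
}}

```text
time_s: 6.55
position: [0.5588, 0.3542, 0.1446]
orientation: [-180.0, -0.1, -166.1]
wrist_force: [-3.9, -1.9, 1.7]
grip_width: 0.0271
grip_force: 26.9
```

Run:
```python
from h import *
st=monitor.state();p=st["position"];print(p,st["grip_width"],st["wrist_force"])
s=cams.capture("side");a=cv2.resize(s[100:210,130:230],None,fx=5.4,fy=5.4,interpolation=cv2.INTER_CUBIC)
cv2.imwrite("pics/now.png",a)
h=cv2.cvtColor(a,cv2.COLOR_BGR2HSV)
m=cv2.inRange(h[425:520,360:470],(14,90,60),(35,255,255));ys,xs=np.nonzero(m);print("pin",xs.min()+360,xs.max()+360,ys.min()+425,ys.max()+425)
old=cv2.imread("pics/g7.png");ho=cv2.cvtColor(old,cv2.COLOR_BGR2HSV);m=cv2.inRange(ho[425:520,360:470],(14,60,60),(35,255,255));ys,xs=np.nonzero(m);print("pin old",xs.min()+360,xs.max()+360,ys.min()+425,ys.max()+425)
for n,im in(("old",old),("now",a)):
  for v in(215,230,300,330):
    r=cv2.cvtColor(im,cv2.COLOR_BGR2HSV)[v,270:370]; k=np.nonzero((r[:,1]<50)&(r[:,2]>90))[0]; print(n,v,(k.min()+270,k.max()+270) if len(k) else None)
print([ (round(z,3),(proj("side",[.5403,.2415,z])-[129.6,99.6])*5.4) for z in(.06,.08,.0895)])
```

```text
[0.55880433 0.35415274 0.14455669] 0.027070031315737802 [-3.93840894 -1.91480858  1.6617838 ]
pin 389 433 442 512
pin old 391 469 425 511
old 215 (np.int64(283), np.int64(306))
old 230 (np.int64(282), np.int64(306))
old 300 (np.int64(281), np.int64(304))
old 330 (np.int64(281), np.int64(303))
now 215 (np.int64(303), np.int64(319))
now 230 (np.int64(299), np.int64(317))
now 300 (np.int64(294), np.int64(310))
now 330 (np.int64(289), np.int64(306))
[(0.06, array([415.27469328, 496.43999939])), (0.08, array([409.82972389, 463.02051286])), (0.089, array([407.19521431, 446.84710415]))]
```

Run:
```python
from h import *
g=lambda u,v:((u+.5)/5.4-.5+130,(v+.5)/5.4-.5+100)
for uv in((311,215),(308,230),(302,300),(297.5,330)): print("lever",[ang("side",g(*uv),y) for y in(.051,.055)])
a=cv2.imread("pics/now.png");h=cv2.cvtColor(a,cv2.COLOR_BGR2HSV)
for v in range(180,330,15):
  k=np.nonzero(cv2.inRange(h[v:v+1,240:300],(40,90,50),(80,255,255))[0])[0]
  if len(k): c=240+(k.min()+k.max())/2;print("ptr",v,c,len(k),ang("side",g(c,v),.088))
```

```text
lever [(np.float64(0.807), np.float64(0.0973)), (np.float64(0.835), np.float64(0.0951))]
lever [(np.float64(0.795), np.float64(0.0898)), (np.float64(0.826), np.float64(0.0875))]
lever [(np.float64(0.778), np.float64(0.0534)), (np.float64(0.829), np.float64(0.0509))]
lever [(np.float64(0.73), np.float64(0.0377)), (np.float64(0.801), np.float64(0.0351))]
ptr 195 272.5 28 (np.float64(0.835), np.float64(0.0907))
ptr 210 271.5 30 (np.float64(0.837), np.float64(0.0829))
ptr 225 270.5 30 (np.float64(0.84), np.float64(0.075))
ptr 240 273.5 24 (np.float64(0.877), np.float64(0.0668))
ptr 255 272.5 22 (np.float64(0.886), np.float64(0.0589))
ptr 270 262.0 7 (np.float64(0.793), np.float64(0.0516))
ptr 285 259.5 10 (np.float64(0.77), np.float64(0.0437))
ptr 300 256.5 16 (np.float64(0.729), np.float64(0.0359))
ptr 315 256.0 11 (np.float64(0.715), np.float64(0.0276))
```

Emit:
{"method": "apply_moves", "body": {
  "moves": [
    [[0,0,0,0,0,0,0.6],[0,0,0,0,0,0,0.6],[0,0,0,0,0,0,0.6],[0,0,0,0,0,20,0.6],[0,0,0,0,0,30,0.6],[0,0,0,0,0,30,0.6],[0,0,-8,0,-20,0,0.6],[0,0,-8,0,-20,0,0.6],[0,0,-8,0,-40,0,0.6],[0,0,-8,-10,-40,0,0.6],[0,0,-8,-10,-40,0,0.4],[0,0,-8,-10,-40,0,0.4]]
  ]
}}

```text
time_s: 7.8
position: [0.5296, 0.153, 0.225]
orientation: [179.9, 0.1, 145.6]
wrist_force: [1.0, -0.3, 0.2]
grip_width: 0.0344
grip_force: 0.0
```

Emit:
{"method": "apply_moves", "body": {
  "moves": [
    [[0,0,-8,-10,-40,0,0.4],[0,0,-8,-10,-40,0,0.4],[0,0,-8,-10,-40,0,0.4],[0,0,-8,-10,-40,-10,0.4],[0,0,-8,-10,-40,-10,0.4],[0,0,-8,0,-40,-10,0.4],[0,0,-8,0,-40,-10,0.4],[0,0,0,0,-20,-20,0.4],[0,0,0,0,0,0,0.4]]
  ]
}}

```text
time_s: 8.7
position: [0.4786, -0.1477, 0.1631]
orientation: [-179.9, -0.0, 89.7]
wrist_force: [-0.6, 0.2, -0.4]
grip_width: 0.0346
grip_force: 0.0
```

Run:
```python
from h import *
st=monitor.state();p=st["position"];print(p,st["orientation"],st["grip_width"],st["wrist_force"],st["joints"])
for z in(-.019,0,.02): print(proj("side",p+[0,0,z]))
s=cams.capture("side");t=cams.capture("top")
a=np.hstack([s[200:400,150:350],t[170:370,230:430]]);a=cv2.resize(a,None,fx=2,fy=2);cv2.imwrite("pics/r1.png",a)
```

```text
[ 0.47862598 -0.14767992  0.16313659] [-1.79888435e+02 -1.94245335e-02  8.97328910e+01] 0.034582364116599554 [-0.5851067   0.1934326  -0.40500025] [-1.84984583e+01  1.79905864e+01  1.11104906e+02 -2.11678162e-02
  5.10165515e+01 -1.82180355e+01]
[245.7832973  292.10468991]
[245.08291528 285.38443227]
[244.31888516 278.05113618]
```

View pics/r1.png

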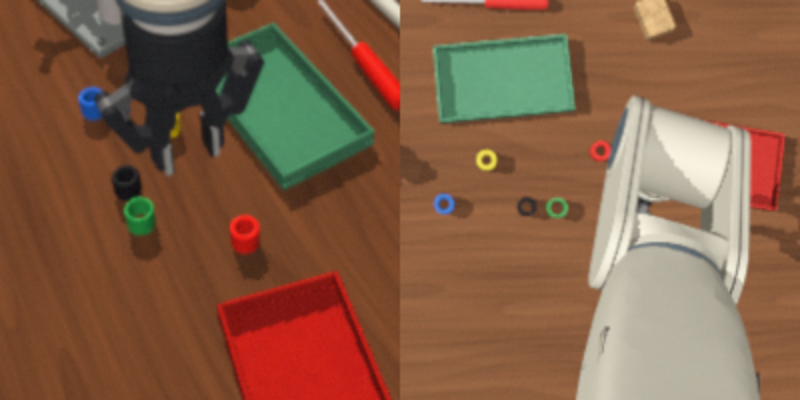

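Emit:
{"method": "apply_moves", "body": {
  "moves": [
    [[0,0,0,-5,0,-25,0.4],[0,0,0,-5,0,-25,0.4],[0,0,0,-5,0,-25,0.4],[0,0,0,0,0,-25,0.4],[0,0,0,0,0,-20,0.4],[0,0,0,0,0,-10,0.4],[0,0,0,0,0,-5,0.4],[0,0,0,0,0,0,0.4]]
  ]
}}

```text
time_s: 9.6
position: [0.465, -0.1453, 0.03]
orientation: [180.0, 0.0, 90.0]
wrist_force: [0.1, -0.3, 0.2]
grip_width: 0.0341
grip_force: 0.0
```

Run:
```python
from h import *
st=monitor.state();p=st["position"];print(p,st["grip_width"],st["wrist_force"])
for z in(-.019,0,.02): print((proj("side",p+[0,0,z])-[199.6,249.6])*6)
s=cams.capture("side");a=cv2.resize(s[250:340,200:320],None,fx=6,fy=6,interpolation=cv2.INTER_CUBIC);a=np.clip((a/255.)**.6*255,0,255).astype(np.uint8);cv2.imwrite("pics/r2.png",a)
```

```text
[ 0.46500042 -0.14527081  0.03000213] 0.034146588422511934 [ 0.10408573 -0.25316999  0.17294258]
[261.75461451 514.18819789]
[257.75280906 482.22732699]
[253.40340767 447.48130282]
```

View pics/r2.png

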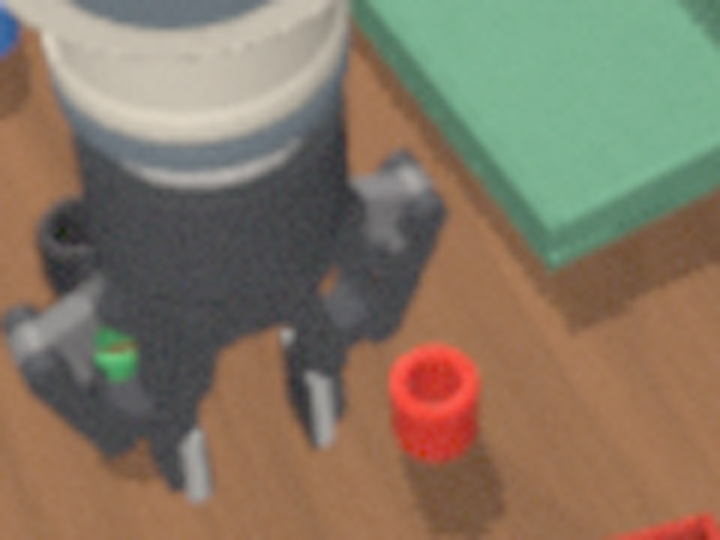

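Emit:
{"method": "apply_moves", "body": {
  "moves": [
    [[0,0,0,0,0,-5,0.4],[0,0,0,0,0,-5,0.4],[0,0,0,0,0,-4,0.4],[0,0,0,0,0,0,0.4]]
  ]
}}

```text
time_s: 10.05
position: [0.4642, -0.1456, 0.0153]
orientation: [-180.0, -0.0, 89.9]
wrist_force: [-0.1, 0.4, -0.3]
grip_width: 0.0343
grip_force: 0.0
```

Emit:
{"method": "apply_moves", "body": {
  "moves": [
    [[0,0,0,0,0,-3,0.4],[0,0,0,0,0,0,0.4]]
  ]
}}

```text
time_s: 10.25
position: [0.4644, -0.1457, 0.0124]
orientation: [-180.0, -0.0, 89.9]
wrist_force: [0.7, -0.1, 0.7]
grip_width: 0.0337
grip_force: 0.0
```

Emit:
{"method": "apply_moves", "body": {
  "moves": [
    [[0,0,0,0,0,-3,0.4],[0,0,0,0,0,0,0.4]]
  ]
}}

```text
time_s: 10.45
position: [0.4644, -0.1457, 0.0094]
orientation: [-180.0, -0.0, 89.9]
wrist_force: [-0.3, -0.1, 0.3]
grip_width: 0.0344
grip_force: 0.0
```

Emit:
{"method": "apply_moves", "body": {
  "moves": [
    [[0,0,0,0,0,-3,0.4],[0,0,0,0,0,-3,0.4],[0,0,0,0,0,0,0.4]]
  ]
}}

```text
time_s: 10.75
position: [0.4642, -0.1456, 0.0033]
orientation: [-180.0, -0.0, 89.9]
wrist_force: [-0.9, 0.2, -0.7]
grip_width: 0.0343
grip_force: 0.0
```

Emit:
{"method": "apply_moves", "body": {
  "moves": [
    [[0,0,0,0,0,-2,0.4],[0,0,0,0,0,-1,0.4],[0,0,0,0,0,0,0.4]]
  ]
}}

```text
time_s: 11.05
position: [0.4644, -0.1457, 0.0006]
orientation: [-180.0, -0.0, 89.9]
wrist_force: [0.7, 1.1, -0.1]
grip_width: 0.034
grip_force: 0.0
```

Emit:
{"method": "apply_moves", "body": {
  "moves": [
    [[0,0,0,0,0,-2,0.4],[0,0,0,0,0,-1,0.4],[0,0,0,0,0,0,0.4]]
  ]
}}

```text
time_s: 11.35
position: [0.4645, -0.1457, -0.0024]
orientation: [-180.0, -0.0, 89.9]
wrist_force: [0.4, 0.2, 0.1]
grip_width: 0.0343
grip_force: 0.0
```

Emit:
{"method": "apply_moves", "body": {
  "moves": [
    [[0,0,0,0,0,-2,0.4],[0,0,0,0,0,0,0.4]]
  ]
}}

```text
time_s: 11.55
position: [0.4644, -0.1457, -0.0045]
orientation: [-180.0, -0.0, 89.9]
wrist_force: [0.6, -0.9, 0.7]
grip_width: 0.0339
grip_force: 0.0
```

Emit:
{"method": "apply_moves", "body": {
  "moves": [
    [[0,0,0,0,0,-2,0.4],[0,0,0,0,0,0,0.4]]
  ]
}}

```text
time_s: 11.75
position: [0.4644, -0.1457, -0.0065]
orientation: [-180.0, -0.0, 89.9]
wrist_force: [-0.3, 0.1, -0.3]
grip_width: 0.0344
grip_force: 0.0
```

Emit:
{"method": "apply_moves", "body": {
  "moves": [
    [[0,0,0,0,0,-2,0.4],[0,0,0,0,0,0,0.4]]
  ]
}}

```text
time_s: 11.95
position: [0.4644, -0.1457, -0.0085]
orientation: [-180.0, -0.0, 89.9]
wrist_force: [-0.7, 0.4, 0.6]
grip_width: 0.0342
grip_force: 0.0
```

Emit:
{"method": "apply_moves", "body": {
  "moves": [
    [[0,0,0,0,0,-1.5,0.4],[0,0,0,0,0,0,0.4]]
  ]
}}

```text
time_s: 12.15
position: [0.4644, -0.1457, -0.0099]
orientation: [-180.0, -0.0, 89.9]
wrist_force: [0.8, 0.7, -0.5]
grip_width: 0.0342
grip_force: 0.0
```

Emit:
{"method": "apply_moves", "body": {
  "moves": [
    [[0,0,0,0,0,-1.5,0.4],[0,0,0,0,0,0,0.4]]
  ]
}}

```text
time_s: 12.35
position: [0.4644, -0.1457, -0.0114]
orientation: [-180.0, -0.0, 89.9]
wrist_force: [0.7, -1.2, -0.5]
grip_width: 0.0344
grip_force: 0.0
```

Run:
```python
from h import *
s=cams.capture("side");p=monitor.state()["position"];print(p)
r=s[290:360,215:275];h=cv2.cvtColor(r,cv2.COLOR_BGR2HSV)
m=((h[...,1]<50)&(h[...,2]>70)).astype(np.uint8)
n,l,st,c=cv2.connectedComponentsWithStats(m)
for i in range(1,n):
    if st[i,4]>5: print(st[i]+[215,290,0,0,0],c[i]+[215,290])
for dx in(-.0175,0,.0175):print([proj("side",[p[0]+dx,p[1],z]).round(1) for z in(0,.01,.02)])
```

```text
[ 0.4644711  -0.1456719  -0.01137592]
[221 290  30   8 147] [235.21768707 292.97278912]
[260 292  12   6  49] [265.91836735 294.65306122]
[215 312   3   7  17] [215.94117647 314.70588235]
[252 325   5  11  30] [254.2        329.66666667]
[232 335   5  10  34] [233.88235294 339.70588235]
[array([235.3, 342.3]), array([234.8, 339.6]), array([234.4, 336.8])]
[array([243.4, 338.6]), array([243.1, 335.8]), array([242.7, 333.1])]
[array([251.5, 334.9]), array([251.2, 332.2]), array([251. , 329.4])]
```

Emit:
{"method": "apply_moves", "body": {
  "moves": [
    [[0,0,0,0,0,30,0.4],[0,0,0,0,0,30,0.55],[0,0,0,23,3.4,0,0.55],[0,0,0,23,3.5,0,0.55],[0,0,0,23,3.5,0,0.55],[0,0,0,0,0,0,0.55],[0,0,0,0,0,-20,0.55],[0,0,0,0,0,-20,0.55],[0,0,0,0,0,-10,0.55],[0,0,0,0,0,-5.5,0.55],[0,0,0,0,0,0,0.55]]
  ]
}}

```text
time_s: 13.5
position: [0.5328, -0.1353, -0.0073]
orientation: [-179.9, -0.0, 89.9]
wrist_force: [0.6, -0.3, 1.0]
grip_width: 0.0469
grip_force: 0.0
```

Emit:
{"method": "apply_moves", "body": {
  "moves": [
    [[0,0,0,0,0,0,0.4],[0,0,0,0,0,0,0.3],[0,0,0,0,0,0,0.25],[0,0,0,0,0,0,0.25],[0,0,0,0,0,0,0.25],[0,0,0,0,0,0,0.25]]
  ],
  "squeeze": 30
}}

```text
time_s: 14.1
position: [0.534, -0.1355, -0.006]
orientation: [179.9, 0.0, 89.9]
wrist_force: [-0.8, -1.5, 5.4]
grip_width: 0.0289
grip_force: 30.0
```

Emit:
{"method": "apply_moves", "body": {
  "moves": [
    [[0,0,0,0,0,15,0.25],[0,0,0,0,0,37,0.25],[0,0,0,0,0,37,0.25],[0,0,0,0,0,37,0.25],[0,0,0,0,0,0,0.25],[0,0,0,0,0,0,0.25]]
  ]
}}

```text
time_s: 14.7
position: [0.5341, -0.1354, 0.1207]
orientation: [179.8, 0.0, 89.9]
wrist_force: [-0.1, 0.3, -1.0]
grip_width: 0.0284
grip_force: 29.8
```

```bash
cat >> h.py <<'E'
def held(col):  # offset (px) of the held ferrule in the side view from where the reading puts it
    st=monitor.state();p=np.array(st["position"]);s=cams.capture("side");u=proj("side",p+[0,0,.019])
    x,y=[int(v) for v in u];b=blobs(s,col,(x-28,y-28,x+29,y+29));print(p.round(4),"exp",u.round(1),"got",b)
E
python3 - <<'E'
from h import *
held("red");p=monitor.state()["position"]+np.array([0,0,.019])
for d in np.eye(3)*.01: print(proj("side",p+d)-proj("side",p))
E
```

```text
[ 0.5341 -0.1354  0.1207] exp [271.1 277.1] got [(np.float64(271.5), np.float64(277.0), 16, 23, 284)]
[ 4.90345866 -2.02725176]
[-2.4498141  -3.80870715]
[-0.13372684 -3.50167458]
```

Emit:
{"method": "apply_moves", "body": {
  "moves": [
    [[0,0,0,0.8,47.1,0,0.25],[0,0,0,0.8,47.1,0,0.25],[0,0,0,0.8,47.1,0,0.25],[0,0,0,0.8,47.1,0,0.25],[0,0,0,0.8,47.1,0,0.25],[0,0,0,0.8,47.1,0,0.25],[0,0,0,0.8,47.1,0,0.25],[0,0,0,0.7,47.1,0,0.25],[0,0,0,0,0,0,0.25],[0,0,0,0,0,0,0.25]]
  ]
}}

```text
time_s: 15.75
position: [0.5383, 0.242, 0.1174]
orientation: [-179.8, 0.1, 90.1]
wrist_force: [0.4, -0.7, -0.4]
grip_width: 0.0289
grip_force: 29.8
```

Run:
```python
from h import *
held("red");p=monitor.state()["position"]+np.array([0,0,.019])
for d in np.eye(3)*.01: print(proj("side",p+d)-proj("side",p))
```

```text
[0.5383 0.242  0.1174] exp [201.7 167.1] got [(np.float64(202.0), np.float64(167.0), 13, 17, 181)]
[ 3.95174757 -1.19837775]
[-1.43872221 -2.21796006]
[-0.55705928 -3.39471225]
```

Emit:
{"method": "apply_moves", "body": {
  "moves": [
    [[0,0,0,1.5,-0.3,-8,0.25],[0,0,0,0,0,-8,0.25],[0,0,0,0,0,-6,0.25],[0,0,0,0,0,0,0.25],[0,0,0,0,0,0,0.25]]
  ]
}}

```text
time_s: 16.3
position: [0.5413, 0.2407, 0.0969]
orientation: [-180.0, 0.0, 89.9]
wrist_force: [0.4, -0.5, -1.1]
grip_width: 0.0286
grip_force: 29.8
```

Emit:
{"method": "apply_moves", "body": {
  "moves": [
    [[0,0,0,0,0,-4,0.25],[0,0,0,0,0,-4,0.25],[0,0,0,0,0,-4,0.25],[0,0,0,0,0,0,0.25],[0,0,0,0,0,0,0.25]]
  ]
}}

```text
time_s: 16.8
position: [0.5412, 0.2412, 0.0851]
orientation: [-180.0, 0.0, 89.9]
wrist_force: [0.3, 0.1, -0.4]
grip_width: 0.0288
grip_force: 29.8
```

Emit:
{"method": "apply_moves", "body": {
  "moves": [
    [[0,0,0,-0.8,0,-2,0.25],[0,0,0,0,0,-2,0.25],[0,0,0,0,0,0,0.25]]
  ]
}}

```text
time_s: 17.1
position: [0.5403, 0.2412, 0.0809]
orientation: [-180.0, 0.0, 89.9]
wrist_force: [0.3, -0.5, -1.0]
grip_width: 0.0287
grip_force: 29.8
```

Emit:
{"method": "apply_moves", "body": {
  "moves": [
    [[0,0,0,0,0,-2,0.25],[0,0,0,0,0,-1,0.25],[0,0,0,0,0,0,0.25]]
  ]
}}

```text
time_s: 17.4
position: [0.5405, 0.2411, 0.0781]
orientation: [-180.0, 0.0, 89.9]
wrist_force: [0.5, -1.5, -0.2]
grip_width: 0.0287
grip_force: 29.8
```

Emit:
{"method": "apply_moves", "body": {
  "moves": [
    [[0,0,0,0,0,0,0.35],[0,0,0,0,0,0,0.45],[0,0,0,0,0,0,0.55],[0,0,0,0,0,0,0.55],[0,0,0,0,0,0,0.55]]
  ]
}}

```text
time_s: 17.9
position: [0.5406, 0.2412, 0.0783]
orientation: [180.0, -0.0, 89.9]
wrist_force: [0.6, -0.8, 0.1]
grip_width: 0.047
grip_force: 0.0
```

```bash
cat >> h.py <<'E'
def onpin(col):
    s=cams.capture("side");x,y=[int(v) for v in proj("side",[.5403,.2415,.085])]
    print("got",[tuple(map(float,b)) for b in blobs(s,col,(x-20,y-20,x+21,y+21))],"low",proj("side",[.5403,.2415,.073]).round(1),"high",proj("side",[.5403,.2415,.096]).round(1))
    st=monitor.state();print(st["position"].round(4),st["wrist_force"].round(1),st["time_s"])
E
python3 -c "
from h import *
onpin('red')"
```

```text
got [(204.0, 180.0, 13.0, 17.0, 166.0)] low [205.9 187.5] high [204.7 180.3]
[0.5405 0.2412 0.0783] [-0.  -0.1  0.2] 17.95
```

Emit:
{"method": "apply_moves", "body": {
  "moves": [
    [[0,0,0,0,0,0,0.4],[0,0,0,0,0,0,0.3],[0,0,0,0,0,0,0.25],[0,0,0,0,0,0,0.25],[0,0,0,0,0,0,0.25],[0,0,0,0,0,15,0.25],[0,0,0,0,0,25,0.25],[0,0,0,0,-20,15,0.25],[0,0,0,0,-40,0,0.25],[0,0,0,-2,-40,0,0.25],[0,0,0,-4,-40,0,0.25],[0,0,0,-4,-40,0,0.25]]
  ]
}}

```text
time_s: 19.15
position: [0.5304, 0.0598, 0.1343]
orientation: [179.9, -0.0, 89.9]
wrist_force: [-0.7, 0.5, -0.0]
grip_width: 0.0287
grip_force: 29.8
```

```bash
python3 -c "
from h import *
held('red')
s=cams.capture('side');x,y=[int(v) for v in proj('side',ANV+[0,0,.085])];w=s[y-25:y+25,x-25:x+26];m=cv2.inRange(cv2.cvtColor(w,cv2.COLOR_BGR2HSV),(14,110,60),(35,255,255));ys,xs=np.nonzero(m);print('pin',xs.min()+x-25,xs.max()+x-25,ys.min()+y-25,ys.max()+y-25, proj('side',ANV+[0,0,.0892]),proj('side',ANV+[0,0,.06]))"
```

```text
[0.5304 0.0598 0.1343] exp [227.2 208.3] got [(np.float64(227.5), np.float64(209.0), 14, 19, 228)]
pin 203 210 181 193 [205.02201706 182.44460068] [206.50272098 191.53333322]
```

Emit:
{"method": "apply_moves", "body": {
  "moves": [
    [[0,0,0,-3.2,-43.6,0,0.25],[0,0,0,-3.2,-43.6,0,0.25],[0,0,0,-3.2,-43.6,0,0.25],[0,0,0,-3.2,-43.6,0,0.25],[0,0,0,-3.2,-43.6,0,0.25],[0,0,0,-3.2,-43.6,0,0.25],[0,0,0,-3.2,-43.6,0,0.25],[0,0,0,-3.2,-43.6,0,0.25],[0,0,0,-3.2,-43.6,0,0.25],[0,0,0,-3.2,-43.6,0,0.25],[0,0,0,0,0,-30,0.25],[0,0,0,0,0,-30,0.25]]
  ]
}}

```text
time_s: 20.45
position: [0.4996, -0.3768, 0.0742]
orientation: [179.8, 0.1, 89.8]
wrist_force: [-0.7, 0.8, -0.8]
grip_width: 0.0285
grip_force: 29.8
```

Emit:
{"method": "apply_moves", "body": {
  "moves": [
    [[0,0,0,0,0,-30,0.25],[0,0,0,0,0,-25,0.25],[0,0,0,0,0,-12,0.25],[0,0,0,0,0,-5,0.25],[0,0,0,0,0,0,0.25],[0,0,0,0,0,0,0.35],[0,0,0,0,0,0,0.45],[0,0,0,0,0,0,0.45],[0,0,0,0,0,0,0.45],[0,0,0,0,0,30,0.45],[0,0,0,0,0,40,0.45]]
  ]
}}

```text
time_s: 21.55
position: [0.497, -0.3736, 0.0701]
orientation: [-179.8, -0.2, 89.9]
wrist_force: [1.0, -1.0, 0.7]
grip_width: 0.0387
grip_force: 0.0
```

Emit:
{"method": "apply_moves", "body": {
  "moves": [
    [[0,0,0,2.4,42,0,0.45],[0,0,0,2.4,42,0,0.45],[0,0,0,2.4,42,0,0.45],[0,0,0,2.4,42,0,0.45],[0,0,0,2.4,42,0,0.45],[0,0,0,2.4,42,0,0.45],[0,0,0,0,0,0,0.45]]
  ]
}}

```text
time_s: 22.25
position: [0.5125, -0.1187, 0.0714]
orientation: [-179.9, -0.0, 90.2]
wrist_force: [-0.9, -0.9, 0.3]
grip_width: 0.038
grip_force: 0.0
```

```bash
cat >> h.py <<'E'
def rings():
    """table-top ferrules: side-view blobs cast at mid height; top view refines when seen."""
    s=cams.capture("side");t=cams.capture("top");ht=cv2.cvtColor(t,cv2.COLOR_BGR2HSV)
    for c in("yellow","green","blue","black","red"):
        for b in blobs(s,c,(170,235,420,420)):
            if not(100<b[4]<420 and b[2]<22 and b[3]<28): continue
            P=plane("side",b[:2],.013);u=proj("top",[P[0],P[1],.02]);x0,y0=int(u[0])-11,int(u[1])-11;w=ht[y0:y0+23,x0:x0+23]
            rg=dict(blue=(95,130),green=(38,85),yellow=(22,38)).get(c)
            if c=="red": m=((w[...,0]<8)|(w[...,0]>172))&(w[...,1]>180)
            elif c=="black": m=(w[...,2]<75)&(w[...,1]<75)
            else: m=(w[...,0]>=rg[0])&(w[...,0]<=rg[1])&(w[...,1]>90)&(w[...,2]>60)
            n,l,st,_=cv2.connectedComponentsWithStats(m.astype(np.uint8))
            q=[plane("top",(x0+k[0]+(k[2]-1)/2,y0+k[1]+(k[3]-1)/2),.018)[:2].round(4).tolist()+[int(k[2]),int(k[3])] for k in st[1:] if k[4]>20]
            print(c,"side",P[:2].round(4),b[2:],"top",q)
E
python3 -c "
from h import *
rings();print(monitor.state()['position'])"
```

```text
green side [ 0.4483 -0.0635] (14, 19, 192) top [[0.4489, -0.0623, 10, 10]]
blue side [0.4572 0.1052] (13, 16, 164) top [[0.4588, 0.1074, 10, 10]]
black side [ 0.4507 -0.0203] (13, 16, 167) top [[0.4515, -0.0183, 9, 9]]
[ 0.51324696 -0.12203754  0.07152037]
```

Emit:
{"method": "apply_moves", "body": {
  "moves": [
    [[0,0,0,1.5,42,0,0.45],[0,0,0,1.5,42,0,0.45],[0,0,0,1.5,42,0,0.45],[0,0,0,1.5,42,0,0.45],[0,0,0,1.5,42,0,0.5],[0,0,0,1.5,42,0,0.55],[0,0,0,0,0,0,0.55],[0,0,0,0,0,0,0.55]]
  ]
}}

```text
time_s: 23.15
position: [0.5224, 0.1288, 0.0712]
orientation: [180.0, 0.0, 90.0]
wrist_force: [-0.4, -0.8, -0.0]
grip_width: 0.0472
grip_force: 0.0
```

```bash
python3 -c "
from h import *
rings();print(monitor.state()['position'])
s=cams.capture('side');t=cams.capture('top')
x,y=[int(v) for v in proj('side',[.498,-.377,.03])];z,w=[int(v) for v in proj('top',[.51,-.31,.02])]
print(x,y);cv2.imwrite('pics/chk.png',np.hstack([cv2.resize(s[330:420,230:380],None,fx=2.6,fy=2.6),cv2.resize(t[w-45:w+45,z-60:z+60],None,fx=2.6,fy=2.6)]))"
```

```text
yellow side [0.5223 0.0397] (13, 16, 174) top [[0.5227, 0.0408, 11, 11]]
green side [ 0.4208 -0.0947] (14, 19, 196) top [[0.421, -0.0933, 11, 10]]
blue side [0.4572 0.1052] (13, 16, 162) top []
black side [ 0.4521 -0.0196] (14, 17, 183) top [[0.453, -0.0184, 9, 8]]
[0.52209963 0.12767447 0.07112222]
320 433
```

Emit:
{"method": "apply_moves", "body": {
  "moves": [
    [[0,0,0,0.7,-29,0,0.55],[0,0,0,0,-29,0,0.55],[0,0,0,0,-29.5,0,0.55],[0,0,0,0,0,0,0.55],[0,0,0,0,0,-30,0.55],[0,0,0,0,0,-25,0.55],[0,0,0,0,0,-15,0.55],[0,0,0,0,0,-6,0.55],[0,0,0,0,0,0,0.4],[0,0,0,0,0,0,0.3],[0,0,0,0,0,0,0.25],[0,0,0,0,0,0,0.25]]
  ]
}}

```text
time_s: 24.55
position: [0.5232, 0.0418, -0.004]
orientation: [179.9, -0.0, 89.9]
wrist_force: [-0.4, 1.2, -1.0]
grip_width: 0.0283
grip_force: 29.6
```

Emit:
{"method": "apply_moves", "body": {
  "moves": [
    [[0,0,0,0,0,0,0.25],[0,0,0,0,0,0,0.25]]
  ]
}}

```text
time_s: 24.75
position: [0.5228, 0.0417, -0.0045]
orientation: [180.0, -0.0, 89.9]
wrist_force: [0.6, 0.1, -0.7]
grip_width: 0.0282
grip_force: 29.6
```

Emit:
{"method": "apply_moves", "body": {
  "moves": [
    [[0,0,0,0,0,15,0.25],[0,0,0,0,0,36,0.25],[0,0,0,0,0,37,0.25],[0,0,0,0,0,37,0.25],[0,0,0,3.5,40,0,0.25],[0,0,0,3.5,40,0,0.25],[0,0,0,3.5,40,0,0.25],[0,0,0,3.5,40,0,0.25],[0,0,0,3.5,40,0,0.25],[0,0,0,0,0,0,0.25],[0,0,0,0,0,0,0.25]]
  ]
}}

```text
time_s: 25.85
position: [0.5398, 0.2424, 0.1209]
orientation: [180.0, 0.0, 90.0]
wrist_force: [-0.3, -0.2, -1.2]
grip_width: 0.0281
grip_force: 29.8
```

```bash
python3 -c "
from h import *
held('yellow')"
```

```text
[0.5398 0.2424 0.1209] exp [202.  165.7] got [(np.float64(202.0), np.float64(166.0), 11, 15, 143)]
```

Emit:
{"method": "apply_moves", "body": {
  "moves": [
    [[0,0,0,0.5,-0.3,-8,0.25],[0,0,0,0,0,-8,0.25],[0,0,0,0,0,-8,0.25],[0,0,0,0,0,-6,0.25],[0,0,0,0,0,-4,0.25],[0,0,0,0,0,-4,0.25],[0,0,0,0,0,-2,0.25],[0,0,0,0,0,-1.5,0.25],[0,0,0,0,0,0,0.25],[0,0,0,0,0,0,0.25]]
  ]
}}

```text
time_s: 26.9
position: [0.5408, 0.2417, 0.0789]
orientation: [180.0, -0.0, 89.9]
wrist_force: [-0.3, 1.4, -1.2]
grip_width: 0.0283
grip_force: 29.8
```

Emit:
{"method": "apply_moves", "body": {
  "moves": [
    [[0,0,0,0,0,0,0.35],[0,0,0,0,0,0,0.45],[0,0,0,0,0,0,0.55],[0,0,0,0,0,0,0.55],[0,0,0,0,0,0,0.55]]
  ]
}}

```text
time_s: 27.4
position: [0.5406, 0.2413, 0.0787]
orientation: [180.0, 0.0, 89.9]
wrist_force: [-0.5, 0.1, 0.5]
grip_width: 0.0476
grip_force: 0.0
```

```bash
python3 -c "
from h import *
onpin('yellow')"
```

```text
got [(204.5, 181.0, 12.0, 15.0, 142.0)] low [205.9 187.5] high [204.7 180.3]
[0.5407 0.2413 0.0788] [-0.   0.3 -0.8] 27.45
```

Emit:
{"method": "apply_moves", "body": {
  "moves": [
    [[0,0,0,0,0,0,0.4],[0,0,0,0,0,0,0.3],[0,0,0,0,0,0,0.25],[0,0,0,0,0,0,0.25],[0,0,0,0,0,0,0.25],[0,0,0,0,0,15,0.25],[0,0,0,0,0,25,0.25],[0,0,0,0,-15,15,0.25],[0,0,0,-2,-40,0,0.25],[0,0,0,-2.6,-40,0,0.25],[0,0,0,-3,-40,0,0.25],[0,0,0,-3,-40,0,0.25]]
  ]
}}

```text
time_s: 28.65
position: [0.5296, 0.0641, 0.1346]
orientation: [179.9, 0.0, 89.9]
wrist_force: [0.9, -0.6, -0.2]
grip_width: 0.028
grip_force: 29.7
```

Emit:
{"method": "apply_moves", "body": {
  "moves": [
    [[0,0,0,-3,-44,0,0.25],[0,0,0,-3,-44,0,0.25],[0,0,0,-3,-44,0,0.25],[0,0,0,-3,-44,0,0.25],[0,0,0,-3,-44,0,0.25],[0,0,0,-3,-44,0,0.25],[0,0,0,-3,-44,0,0.25],[0,0,0,-3,-44,0,0.25],[0,0,0,0,-48,0,0.25],[0,0,0,0,0,0,0.25]]
  ]
}}

```text
time_s: 29.65
position: [0.5056, -0.34, 0.135]
orientation: [179.8, 0.2, 89.6]
wrist_force: [-0.6, -0.1, 0.3]
grip_width: 0.0282
grip_force: 29.7
```

```bash
python3 -c "
from h import *
held('yellow')"
```

```text
[ 0.5056 -0.34    0.135 ] exp [316.1 375.3] got [(np.float64(319.0), np.float64(377.0), 17, 25, 246)]
```

Emit:
{"method": "apply_moves", "body": {
  "moves": [
    [[0,0,0,0,0,-30,0.25],[0,0,0,0,0,-30,0.25],[0,0,0,0,0,-30,0.25],[0,0,0,0,0,-25,0.25],[0,0,0,0,0,-12,0.25],[0,0,0,0,0,-4.5,0.25],[0,0,0,0,0,0,0.25],[0,0,0,0,0,0,0.35],[0,0,0,0,0,0,0.45],[0,0,0,0,0,0,0.45],[0,0,0,0,0,30,0.45],[0,0,0,0,0,40,0.45]]
  ]
}}

```text
time_s: 30.9
position: [0.5047, -0.3327, 0.0715]
orientation: [-179.8, -0.1, 89.9]
wrist_force: [0.5, -0.6, 0.8]
grip_width: 0.0388
grip_force: 0.0
```

Emit:
{"method": "apply_moves", "body": {
  "moves": [
    [[0,0,0,-9,40,0,0.5],[0,0,0,-9,40,0,0.5],[0,0,0,-9,40,0,0.5],[0,0,0,-9,40,0,0.5],[0,0,0,-9,40,0,0.5],[0,0,0,-9,40,0,0.5],[0,0,0,-9,40,0,0.55],[0,0,0,-9,40,0,0.55],[0,0,0,-9,35,0,0.55],[0,0,0,0,0,0,0.55],[0,0,0,0,0,0,0.55]]
  ]
}}

```text
time_s: 32.0
position: [0.4255, 0.0219, 0.0727]
orientation: [179.9, 0.0, 90.1]
wrist_force: [-0.9, -1.2, 0.6]
grip_width: 0.0471
grip_force: 0.0
```

```bash
python3 -c "
from h import *
rings();print(monitor.state()['position'])"
```

```text
yellow side [ 0.5085 -0.3314] (17, 20, 248) top [[0.5059, -0.3356, 11, 10]]
green side [ 0.4204 -0.0957] (14, 18, 186) top [[0.4209, -0.0978, 8, 10]]
blue side [0.4562 0.1058] (12, 16, 132) top [[0.4589, 0.112, 7, 10]]
black side [ 0.4507 -0.0203] (13, 16, 162) top []
[0.42580833 0.02082393 0.0725644 ]
```

Emit:
{"method": "apply_moves", "body": {
  "moves": [
    [[0,0,0,-1.6,-38.5,0,0.55],[0,0,0,-1.6,-38.5,0,0.55],[0,0,0,-1.6,-38.5,0,0.55],[0,0,0,0,0,0,0.55],[0,0,0,0,0,-30,0.55],[0,0,0,0,0,-25,0.55],[0,0,0,0,0,-15,0.55],[0,0,0,0,0,-7,0.55],[0,0,0,0,0,0,0.4],[0,0,0,0,0,0,0.3],[0,0,0,0,0,0,0.25],[0,0,0,0,0,0,0.25]]
  ]
}}

```text
time_s: 33.3
position: [0.4208, -0.0942, -0.0041]
orientation: [179.9, 0.0, 89.9]
wrist_force: [0.2, -0.4, -1.0]
grip_width: 0.0282
grip_force: 29.6
```

Emit:
{"method": "apply_moves", "body": {
  "moves": [
    [[0,0,0,0,0,0,0.25],[0,0,0,0,0,0,0.25]]
  ]
}}

```text
time_s: 33.5
position: [0.4204, -0.0941, -0.0045]
orientation: [180.0, 0.0, 89.9]
wrist_force: [-0.2, 0.1, -0.5]
grip_width: 0.0283
grip_force: 29.6
```

Emit:
{"method": "apply_moves", "body": {
  "moves": [
    [[0,0,0,0,0,35,0.25],[0,0,0,0,0,45,0.25],[0,0,0,0,0,45,0.25],[0,0,0,13.3,37.3,0,0.25],[0,0,0,13.3,37.3,0,0.25],[0,0,0,13.3,37.3,0,0.25],[0,0,0,13.3,37.3,0,0.25],[0,0,0,13.3,37.3,0,0.25],[0,0,0,13.3,37.3,0,0.25],[0,0,0,13.3,37.3,0,0.25],[0,0,0,13.3,37.3,0,0.25],[0,0,0,13.3,37.3,0,0.25]]
  ]
}}

```text
time_s: 34.7
position: [0.5399, 0.2432, 0.1202]
orientation: [-180.0, 0.0, 89.9]
wrist_force: [-0.3, 0.5, -0.8]
grip_width: 0.028
grip_force: 30.0
```

Emit:
{"method": "apply_moves", "body": {
  "moves": [
    [[0,0,0,0,0,0,0.25],[0,0,0,0,0,0,0.25]]
  ]
}}

```text
time_s: 34.9
position: [0.5394, 0.2421, 0.1198]
orientation: [-180.0, 0.0, 90.0]
wrist_force: [-0.4, -0.7, -0.5]
grip_width: 0.0285
grip_force: 30.0
```

```bash
python3 -c "
from h import *
held('green')"
```

```text
[0.5394 0.2421 0.1198] exp [201.9 166.2] got [(np.float64(180.5), np.float64(142.5), 4, 10, 23), (np.float64(202.0), np.float64(167.5), 11, 14, 127)]
```

Emit:
{"method": "apply_moves", "body": {
  "moves": [
    [[0,0,0,1,-0.5,-8,0.25],[0,0,0,0,0,-8,0.25],[0,0,0,0,0,-8,0.25],[0,0,0,0,0,-6,0.25],[0,0,0,0,0,-4,0.25],[0,0,0,0,0,-3.5,0.25],[0,0,0,0,0,-2,0.25],[0,0,0,0,0,-1.5,0.25],[0,0,0,0,0,0,0.25],[0,0,0,0,0,0,0.25]]
  ]
}}

```text
time_s: 35.95
position: [0.541, 0.2412, 0.0794]
orientation: [180.0, -0.0, 89.9]
wrist_force: [1.0, 0.1, -0.6]
grip_width: 0.0283
grip_force: 30.0
```

Emit:
{"method": "apply_moves", "body": {
  "moves": [
    [[0,0,0,0,0,0,0.35],[0,0,0,0,0,0,0.45],[0,0,0,0,0,0,0.55],[0,0,0,0,0,0,0.55],[0,0,0,0,0,0,0.55]]
  ]
}}

```text
time_s: 36.45
position: [0.541, 0.2411, 0.0793]
orientation: [180.0, -0.0, 89.9]
wrist_force: [0.5, 0.8, 0.9]
grip_width: 0.047
grip_force: 0.0
```

```bash
python3 -c "
from h import *
onpin('green')"
```

```text
got [(206.0, 188.5, 9.0, 12.0, 63.0)] low [205.9 187.5] high [204.7 180.3]
[0.5409 0.2411 0.0793] [-0.1 -0.1 -0.7] 36.5
```

Emit:
{"method": "apply_moves", "body": {
  "moves": [
    [[0,0,0,0,0,-10,0.55],[0,0,0,0,0,-8,0.55],[0,0,0,0,0,-4,0.55],[0,0,0,0,0,0,0.4],[0,0,0,0,0,0,0.3],[0,0,0,0,0,0,0.25],[0,0,0,0,0,0,0.25],[0,0,0,0,0,0,0.25]]
  ]
}}

```text
time_s: 37.3
position: [0.541, 0.2411, 0.0574]
orientation: [180.0, -0.0, 89.9]
wrist_force: [-0.1, 0.4, -0.7]
grip_width: 0.0282
grip_force: 29.6
```

Emit:
{"method": "apply_moves", "body": {
  "moves": [
    [[0,0,0,0,0,10,0.25],[0,0,0,0,0,20,0.25],[0,0,0,0,0,25,0.25],[0,0,0,0,0,25,0.25],[0,0,0,20.8,-34,0,0.25],[0,0,0,20.8,-34,0,0.25],[0,0,0,20.8,-34,0,0.25],[0,0,0,20.8,-34,0,0.25],[0,0,0,20.8,-34,0,0.25],[0,0,0,0,0,0,0.25],[0,0,0,0,0,0,0.25]]
  ]
}}

```text
time_s: 38.4
position: [0.6451, 0.0703, 0.1377]
orientation: [180.0, -0.0, 89.8]
wrist_force: [-0.3, 1.3, -1.0]
grip_width: 0.0283
grip_force: 29.8
```

```bash
python3 -c "
from h import *
held('green')
s=cams.capture('side')
print(blobs(s,'green',(190,165,225,205)), proj('side',ANV+[0,0,.073]))"
```

```text
[0.6451 0.0703 0.1377] exp [274.  187.5] got [(np.float64(274.5), np.float64(189.0), 12, 17, 145)]
[] [205.85017387 187.52842075]
```

Emit:
{"method": "apply_moves", "body": {
  "moves": [
    [[0,0,0,0,0,-30,0.25],[0,0,0,0,0,-30,0.25],[0,0,0,0,0,-30,0.25],[0,0,0,0,0,-25,0.25],[0,0,0,0,0,-12,0.25],[0,0,0,0,0,-5,0.25],[0,0,0,0,0,0,0.25],[0,0,0,0,0,0,0.35],[0,0,0,0,0,0,0.45],[0,0,0,0,0,0,0.45],[0,0,0,0,0,30,0.45],[0,0,0,0,0,38,0.45]]
  ]
}}

```text
time_s: 39.7
position: [0.6435, 0.0709, 0.0726]
orientation: [-179.8, 0.0, 89.9]
wrist_force: [0.4, -0.5, 0.1]
grip_width: 0.0384
grip_force: 0.0
```

```bash
python3 -c "
from h import *
rings();print(monitor.state()['position'])"
```

```text
yellow side [ 0.5085 -0.3314] (17, 20, 233) top [[0.5075, -0.3357, 11, 9]]
blue side [0.4572 0.1052] (13, 16, 162) top []
black side [ 0.4507 -0.0203] (13, 16, 156) top []
[0.64891415 0.07136901 0.07890719]
```

Emit:
{"method": "apply_moves", "body": {
  "moves": [
    [[0,0,0,-37.3,7.2,0,0.5],[0,0,0,-37.3,7.2,0,0.55],[0,0,0,-37.3,7.2,0,0.55],[0,0,0,-37.3,7.2,0,0.55],[0,0,0,-37.3,7.2,0,0.55],[0,0,0,0,0,0,0.55],[0,0,0,0,0,0,0.55],[0,0,0,0,0,0,0.55]]
  ]
}}

```text
time_s: 40.6
position: [0.4602, 0.1072, 0.0737]
orientation: [179.9, -0.0, 89.9]
wrist_force: [0.4, 0.0, 0.3]
grip_width: 0.047
grip_force: 0.0
```

Emit:
{"method": "apply_moves", "body": {
  "moves": [
    [[0,0,0,-1.5,0,-30,0.55],[0,0,0,0,0,-25,0.55],[0,0,0,0,0,-15,0.55],[0,0,0,0,0,-8,0.55],[0,0,0,0,0,0,0.4],[0,0,0,0,0,0,0.3],[0,0,0,0,0,0,0.25],[0,0,0,0,0,0,0.25],[0,0,0,0,0,0,0.25],[0,0,0,0,0,0,0.25]]
  ]
}}

```text
time_s: 41.6
position: [0.4572, 0.1072, -0.0044]
orientation: [180.0, -0.0, 89.9]
wrist_force: [1.1, 0.2, -0.6]
grip_width: 0.0285
grip_force: 29.6
```

Lift and carry to the pin: delta x +83, y +134.

Emit:
{"method": "apply_moves", "body": {
  "moves": [
    [[0,0,0,0,0,35,0.25],[0,0,0,0,0,45,0.25],[0,0,0,0,0,45,0.25],[0,0,0,20.7,33.5,0,0.25],[0,0,0,20.7,33.5,0,0.25],[0,0,0,20.7,33.5,0,0.25],[0,0,0,20.7,33.5,0,0.25],[0,0,0,0,0,0,0.25],[0,0,0,0,0,0,0.25],[0,0,0,0,0,0,0.25]]
  ]
}}

```text
time_s: 42.6
position: [0.5386, 0.2402, 0.1198]
orientation: [-179.9, 0.0, 89.9]
wrist_force: [-0.9, -0.1, -1.0]
grip_width: 0.0285
grip_force: 29.9
```

```bash
python3 -c "
from h import *
held('blue')"
```

```text
[0.5386 0.2402 0.1198] exp [201.9 166.7] got [(np.float64(201.5), np.float64(167.5), 12, 14, 145)]
```

Emit:
{"method": "apply_moves", "body": {
  "moves": [
    [[0,0,0,1.8,1.2,-8,0.25],[0,0,0,0,0,-8,0.25],[0,0,0,0,0,-8,0.25],[0,0,0,0,0,-6,0.25],[0,0,0,0,0,-4,0.25],[0,0,0,0,0,-3.5,0.25],[0,0,0,0,0,-2,0.25],[0,0,0,0,0,-1.5,0.25],[0,0,0,0,0,0,0.25],[0,0,0,0,0,0,0.25]]
  ]
}}

```text
time_s: 43.65
position: [0.5415, 0.2423, 0.0793]
orientation: [-180.0, -0.0, 89.9]
wrist_force: [-0.5, -0.4, -0.2]
grip_width: 0.0288
grip_force: 29.9
```

Emit:
{"method": "apply_moves", "body": {
  "moves": [
    [[0,0,0,0,0,0,0.35],[0,0,0,0,0,0,0.45],[0,0,0,0,0,0,0.55],[0,0,0,0,0,0,0.55],[0,0,0,0,0,0,0.55]]
  ]
}}

```text
time_s: 44.15
position: [0.5416, 0.2423, 0.0793]
orientation: [180.0, -0.0, 89.9]
wrist_force: [0.8, 1.3, -0.3]
grip_width: 0.0472
grip_force: 0.0
```

```bash
python3 -c "
from h import *
onpin('blue')"
```

```text
got [(204.5, 180.5, 12.0, 14.0, 133.0)] low [205.9 187.5] high [204.7 180.3]
[0.5416 0.2423 0.0793] [ 0.  -0.8 -0.6] 44.2
```

Emit:
{"method": "apply_moves", "body": {
  "moves": [
    [[0,0,0,0,0,0,0.4],[0,0,0,0,0,0,0.3],[0,0,0,0,0,0,0.25],[0,0,0,0,0,0,0.25],[0,0,0,0,0,0,0.25],[0,0,0,0,0,15,0.25],[0,0,0,0,0,25,0.25],[0,0,0,0,-17,15,0.25],[0,0,0,-2,-40,0,0.25],[0,0,0,-2,-40,0,0.25],[0,0,0,-2,-40,0,0.25],[0,0,0,-2,-40,0,0.25]]
  ]
}}

```text
time_s: 45.4
position: [0.5331, 0.0631, 0.1351]
orientation: [180.0, 0.0, 89.9]
wrist_force: [-0.5, -0.5, -0.8]
grip_width: 0.0286
grip_force: 29.7
```

Emit:
{"method": "apply_moves", "body": {
  "moves": [
    [[0,0,0,-2.5,-45,0,0.25],[0,0,0,-2.5,-45,0,0.25],[0,0,0,-2.5,-45,0,0.25],[0,0,0,-2.5,-45,0,0.25],[0,0,0,-2.5,-45,0,0.25],[0,0,0,-2.5,-45,0,0.25],[0,0,0,-2.5,-45,0,0.25],[0,0,0,-2.5,-45,0,0.25],[0,0,0,0,0,0,0.25],[0,0,0,0,0,0,0.25],[0,0,0,0,0,0,0.25]]
  ]
}}

```text
time_s: 46.5
position: [0.5129, -0.2941, 0.1344]
orientation: [-180.0, -0.0, 89.9]
wrist_force: [0.6, -0.1, -0.5]
grip_width: 0.0282
grip_force: 29.7
```

```bash
python3 -c "
from h import *
held('blue')"
```

```text
[ 0.5129 -0.2941  0.1344] exp [304.8 348.3] got [(np.float64(306.5), np.float64(349.5), 16, 24, 285)]
```

Emit:
{"method": "apply_moves", "body": {
  "moves": [
    [[0,0,0,0,0,-30,0.25],[0,0,0,0,0,-30,0.25],[0,0,0,0,0,-30,0.25],[0,0,0,0,0,-25,0.25],[0,0,0,0,0,-12,0.25],[0,0,0,0,0,-4,0.25],[0,0,0,0,0,0,0.25],[0,0,0,0,0,0,0.35],[0,0,0,0,0,0,0.45],[0,0,0,0,0,0,0.45],[0,0,0,0,0,30,0.45],[0,0,0,0,0,40,0.45]]
  ]
}}

```text
time_s: 47.75
position: [0.5121, -0.2939, 0.0726]
orientation: [-179.8, -0.1, 89.9]
wrist_force: [0.3, -0.4, 0.5]
grip_width: 0.0382
grip_force: 0.0
```

Emit:
{"method": "apply_moves", "body": {
  "moves": [
    [[0,0,0,-6.8,42.7,0,0.5],[0,0,0,-6.8,42.7,0,0.5],[0,0,0,-6.8,42.7,0,0.5],[0,0,0,-6.8,42.7,0,0.5],[0,0,0,-6.8,42.7,0,0.5],[0,0,0,-6.8,42.7,0,0.5],[0,0,0,-6.8,42.7,0,0.55],[0,0,0,-6.8,42.7,0,0.55],[0,0,0,-6.8,42.7,0,0.55],[0,0,0,0,0,0,0.55],[0,0,0,0,0,0,0.55],[0,0,0,0,0,0,0.55]]
  ]
}}

```text
time_s: 48.95
position: [0.4527, 0.089, 0.0735]
orientation: [180.0, 0.0, 89.9]
wrist_force: [-0.0, -0.5, -0.5]
grip_width: 0.0466
grip_force: 0.0
```

```bash
python3 -c "
from h import *
rings();print(monitor.state()['position'])"
```

```text
yellow side [ 0.5085 -0.3314] (17, 20, 248) top [[0.5075, -0.3357, 11, 9]]
blue side [ 0.515  -0.2942] (16, 21, 240) top [[0.5132, -0.2952, 11, 10]]
black side [ 0.4512 -0.0191] (13, 17, 169) top [[0.4515, -0.0183, 9, 9]]
[0.45264304 0.08847132 0.07334684]
```

Black at (.4513, -.019): delta x −1, y −107.5.

Emit:
{"method": "apply_moves", "body": {
  "moves": [
    [[0,0,0,-1,-36,0,0.55],[0,0,0,0,-36,0,0.55],[0,0,0,0,-35.5,0,0.55],[0,0,0,0,0,0,0.55],[0,0,0,0,0,-30,0.55],[0,0,0,0,0,-25,0.55],[0,0,0,0,0,-15,0.55],[0,0,0,0,0,-8,0.55],[0,0,0,0,0,0,0.4],[0,0,0,0,0,0,0.3],[0,0,0,0,0,0,0.25],[0,0,0,0,0,0,0.25]]
  ]
}}

```text
time_s: 50.25
position: [0.4519, -0.0179, -0.0041]
orientation: [179.9, 0.0, 89.9]
wrist_force: [0.1, -0.4, -0.6]
grip_width: 0.0289
grip_force: 29.6
```

Emit:
{"method": "apply_moves", "body": {
  "moves": [
    [[0,0,0,0,0,0,0.25],[0,0,0,0,0,0,0.25]]
  ]
}}

```text
time_s: 50.45
position: [0.4515, -0.0179, -0.0045]
orientation: [180.0, 0.0, 89.9]
wrist_force: [0.6, -0.3, -0.7]
grip_width: 0.029
grip_force: 29.6
```

Emit:
{"method": "apply_moves", "body": {
  "moves": [
    [[0,0,0,0,0,35,0.25],[0,0,0,0,0,45,0.25],[0,0,0,0,0,45,0.25],[0,0,0,12.7,37.2,0,0.25],[0,0,0,12.7,37.2,0,0.25],[0,0,0,12.7,37.2,0,0.25],[0,0,0,12.7,37.2,0,0.25],[0,0,0,12.7,37.2,0,0.25],[0,0,0,12.7,37.2,0,0.25],[0,0,0,12.7,37.2,0,0.25],[0,0,0,0,0,0,0.25],[0,0,0,0,0,0,0.25]]
  ]
}}

```text
time_s: 51.65
position: [0.5397, 0.243, 0.1199]
orientation: [-180.0, 0.0, 90.0]
wrist_force: [-1.3, -0.3, -1.2]
grip_width: 0.0287
grip_force: 29.9
```

Emit:
{"method": "apply_moves", "body": {
  "moves": [
    [[0,0,0,0,0,0,0.25],[0,0,0,0,0,0,0.25]]
  ]
}}

```text
time_s: 51.85
position: [0.5397, 0.2413, 0.1201]
orientation: [-180.0, 0.0, 89.9]
wrist_force: [-0.1, -0.2, -0.2]
grip_width: 0.029
grip_force: 29.9
```

Emit:
{"method": "apply_moves", "body": {
  "moves": [
    [[0,0,0,0.7,0.3,-8,0.25],[0,0,0,0,0,-8,0.25],[0,0,0,0,0,-8,0.25],[0,0,0,0,0,-6,0.25],[0,0,0,0,0,-4,0.25],[0,0,0,0,0,-3.5,0.25],[0,0,0,0,0,-2,0.25],[0,0,0,0,0,-1.5,0.25],[0,0,0,0,0,0,0.25],[0,0,0,0,0,0,0.25]]
  ]
}}

```text
time_s: 52.85
position: [0.5411, 0.2429, 0.0794]
orientation: [180.0, -0.0, 89.9]
wrist_force: [0.6, 0.1, -0.4]
grip_width: 0.0289
grip_force: 29.9
```

Emit:
{"method": "apply_moves", "body": {
  "moves": [
    [[0,0,0,0,0,0,0.35],[0,0,0,0,0,0,0.45],[0,0,0,0,0,0,0.55],[0,0,0,0,0,0,0.55],[0,0,0,0,0,0,0.55],[0,0,0,0,0,25,0.55],[0,0,0,0,0,35,0.55],[0,0,0,0,0,35,0.55],[0,0,0,0,0,0,0.55]]
  ]
}}

```text
time_s: 53.75
position: [0.5439, 0.2441, 0.1792]
orientation: [179.5, -0.2, 89.9]
wrist_force: [0.7, -0.6, 0.3]
grip_width: 0.0475
grip_force: 0.0
```

```bash
python3 -c "
from h import *
onpin('black')"
```

```text
got [(205.0, 181.0, 11.0, 13.0, 111.0)] low [205.9 187.5] high [204.7 180.3]
[0.5426 0.2435 0.1769] [-0.1  0.2 -0.1] 53.8
```

Emit:
{"method": "apply_moves", "body": {
  "moves": [
    [[0,0,0,0,0,0,0.55],[0,0,0,0,0,-35,0.55],[0,0,0,0,0,-30,0.55],[0,0,0,0,0,-20,0.55],[0,0,0,0,0,-10,0.55],[0,0,0,0,0,0,0.4],[0,0,0,0,0,0,0.3],[0,0,0,0,0,0,0.25],[0,0,0,0,0,0,0.25],[0,0,0,0,0,0,0.25]]
  ]
}}

```text
time_s: 54.8
position: [0.5413, 0.2429, 0.08]
orientation: [179.9, -0.0, 89.9]
wrist_force: [-1.2, -0.1, -0.1]
grip_width: 0.0292
grip_force: 29.6
```

Emit:
{"method": "apply_moves", "body": {
  "moves": [
    [[0,0,0,0,0,15,0.25],[0,0,0,0,0,25,0.25],[0,0,0,0,-18,15,0.25],[0,0,0,0,-40,0,0.25],[0,0,0,-2,-40,0,0.25],[0,0,0,-2,-40,0,0.25],[0,0,0,-2,-45,0,0.25],[0,0,0,-2,-45,0,0.25],[0,0,0,-2,-45,0,0.25],[0,0,0,-2,-45,0,0.25],[0,0,0,-2,-45,0,0.25],[0,0,0,-2,-45,0,0.25]]
  ]
}}

```text
time_s: 56.0
position: [0.5254, -0.1673, 0.1359]
orientation: [179.9, 0.0, 89.9]
wrist_force: [0.6, -0.9, 0.3]
grip_width: 0.0292
grip_force: 29.7
```

Emit:
{"method": "apply_moves", "body": {
  "moves": [
    [[0,0,0,-2,-45,0,0.25],[0,0,0,-2,-45,0,0.25],[0,0,0,0,0,0,0.25],[0,0,0,0,0,0,0.25],[0,0,0,0,0,0,0.25]]
  ]
}}

```text
time_s: 56.5
position: [0.521, -0.2545, 0.1349]
orientation: [180.0, -0.0, 89.9]
wrist_force: [0.2, 0.2, -1.0]
grip_width: 0.029
grip_force: 29.7
```

Emit:
{"method": "apply_moves", "body": {
  "moves": [
    [[0,0,0,0,0,-30,0.25],[0,0,0,0,0,-30,0.25],[0,0,0,0,0,-30,0.25],[0,0,0,0,0,-25,0.25],[0,0,0,0,0,-12,0.25],[0,0,0,0,0,-4,0.25],[0,0,0,0,0,0,0.25],[0,0,0,0,0,0,0.35],[0,0,0,0,0,0,0.45],[0,0,0,0,0,0,0.45],[0,0,0,0,0,30,0.45],[0,0,0,0,0,45,0.45]]
  ]
}}

```text
time_s: 57.7
position: [0.5191, -0.2544, 0.0772]
orientation: [-179.7, -0.1, 89.9]
wrist_force: [1.1, -0.1, 0.4]
grip_width: 0.0386
grip_force: 0.0
```

Emit:
{"method": "apply_moves", "body": {
  "moves": [
    [[0,0,0,0,40,40,0.45],[0,0,8,0,40,40,0.5],[0,0,8,2,44,40,0.6],[0,0,8,2,44,0,0.6],[0,0,8,2,44,0,0.6],[0,0,8,2,44,0,0.6],[0,0,8,2,44,0,0.6],[0,0,8,2,44,0,0.6],[0,0,8,2,44,0,0.6],[0,0,8,2,44,0,0.6],[0,0,8,2,44,0,0.6],[0,0,8,2,44,0,0.6]]
  ]
}}

```text
time_s: 58.9
position: [0.5405, 0.2503, 0.1832]
orientation: [180.0, 0.1, 178.2]
wrist_force: [1.0, -0.6, -0.0]
grip_width: 0.0512
grip_force: 0.0
```

Emit:
{"method": "apply_moves", "body": {
  "moves": [
    [[0,0,8,2,40,0,0.6],[0,0,8,2,40,0,0.6],[0,0,0,2,2,0,0.6],[0,0,0,0,0,0,0.6],[0,0,0,0,0,0,0.6]]
  ]
}}

```text
time_s: 59.4
position: [0.5464, 0.3294, 0.1825]
orientation: [-180.0, -0.0, -166.2]
wrist_force: [-0.0, -0.1, -0.0]
grip_width: 0.0514
grip_force: 0.0
```

```bash
cat >> h.py <<'E'
def lev():
    s=cams.capture("side");a=cv2.resize(s[100:210,130:230],None,fx=5.4,fy=5.4,interpolation=cv2.INTER_CUBIC);h=cv2.cvtColor(a,cv2.COLOR_BGR2HSV)
    g=lambda u,v:((u+.5)/5.4-.5+130,(v+.5)/5.4-.5+100)
    for v in range(200,350,15):
        k=np.nonzero((h[v,180:370,1]<50)&(h[v,180:370,2]>90))[0]+180
        if len(k): c=(k.min()+k.max())/2;print("lever",v,k.min(),k.max(),ang("side",g(c,v),.055))
    print(monitor.state()["position"].round(4)); return s
E
python3 -c "
from h import *
lev();rings()
s=cams.capture('side');print(blobs(s,'green',(250,200,340,290)))"
```

```text
lever 200 304 318 (np.float64(0.828), np.float64(0.1028))
lever 215 302 318 (np.float64(0.83), np.float64(0.0951))
lever 230 299 317 (np.float64(0.826), np.float64(0.0875))
lever 245 235 319 (np.float64(0.631), np.float64(0.0839))
lever 260 206 316 (np.float64(0.516), np.float64(0.0796))
lever 275 187 314 (np.float64(0.424), np.float64(0.0749))
lever 290 294 310 (np.float64(0.82), np.float64(0.0563))
lever 305 293 309 (np.float64(0.823), np.float64(0.0483))
lever 320 292 307 (np.float64(0.82), np.float64(0.0403))
lever 335 289 306 (np.float64(0.807), np.float64(0.0323))
[0.5465 0.3291 0.1826]
yellow side [ 0.5085 -0.3314] (17, 20, 250) top [[0.5075, -0.3357, 11, 9]]
blue side [ 0.515  -0.2942] (16, 21, 245) top [[0.5132, -0.2952, 11, 10]]
black side [ 0.5229 -0.2548] (14, 20, 184) top []
[(np.float64(275.0), np.float64(232.0), 13, 17, 172)]
```

Emit:
{"method": "apply_moves", "body": {
  "moves": [
    [[0,0,0,0,0,20,0.6],[0,0,0,0.8,11,0,0.6],[0,0,0,0,11.2,0,0.6],[0,0,0,0,0,0,0.6],[0,0,0,0,0,-15,0.6],[0,0,0,0,0,-15,0.6],[0,0,0,0,0,-15,0.6],[0,0,0,0,0,-9.5,0.6],[0,0,0,0,0,0,0.45],[0,0,0,0,0,0,0.35],[0,0,0,0,0,0,0.25],[0,0,0,0,0,0,0.25]]
  ],
  "squeeze": 50
}}

```text
time_s: 60.8
position: [0.5475, 0.3514, 0.148]
orientation: [-179.9, -0.0, -166.1]
wrist_force: [1.7, -5.2, -3.7]
grip_width: 0.0272
grip_force: 50.2
```

Emit:
{"method": "apply_moves", "body": {
  "moves": [
    [[0,0,0,0,0,0,0.25],[0,0,0,0,0,0,0.25],[0,0,0,0,0,0,0.25]]
  ]
}}

```text
time_s: 61.1
position: [0.5475, 0.3514, 0.148]
orientation: [-179.9, -0.0, -166.1]
wrist_force: [1.9, -4.8, -3.3]
grip_width: 0.0268
grip_force: 50.2
```

```bash
python3 -c "
from h import *
lev()
X=R[:,0];p=[.12*(np.sin(a-.55)*X+np.cos(a-.55)*np.array([0,0,1])) for a in np.linspace(.828,.0,12)]
print((np.diff(p,axis=0)*1e3).round(1).tolist())"
```

```text
lever 200 304 334 (np.float64(0.871), np.float64(0.1023))
lever 215 301 318 (np.float64(0.827), np.float64(0.0952))
lever 230 299 317 (np.float64(0.826), np.float64(0.0875))
lever 245 234 319 (np.float64(0.627), np.float64(0.084))
lever 260 206 316 (np.float64(0.516), np.float64(0.0796))
lever 275 187 314 (np.float64(0.424), np.float64(0.0749))
lever 290 294 310 (np.float64(0.82), np.float64(0.0563))
lever 305 293 309 (np.float64(0.823), np.float64(0.0483))
lever 320 292 308 (np.float64(0.827), np.float64(0.0403))
lever 335 289 306 (np.float64(0.807), np.float64(0.0323))
[0.5475 0.3514 0.148 ]
[[-8.5, -2.1, 2.1], [-8.6, -2.1, 1.5], [-8.7, -2.2, 0.8], [-8.8, -2.2, 0.1], [-8.7, -2.2, -0.5], [-8.7, -2.1, -1.2], [-8.6, -2.1, -1.9], [-8.4, -2.1, -2.6], [-8.2, -2.0, -3.2], [-7.9, -2.0, -3.8], [-7.6, -1.9, -4.4]]
```

Emit:
{"method": "apply_moves", "body": {
  "moves": [
    [[0,0,0,-8.5,-2.1,2.1,0.25],[0,0,0,-8.6,-2.1,1.5,0.25],[0,0,0,-8.7,-2.2,0.8,0.25],[0,0,0,-8.8,-2.2,0.1,0.25],[0,0,0,-8.7,-2.2,-0.5,0.25],[0,0,0,-8.7,-2.1,-1.2,0.25],[0,0,0,-8.6,-2.1,-1.9,0.25],[0,0,0,-8.4,-2.1,-2.6,0.25],[0,0,0,-8.2,-2,-3.2,0.25],[0,0,0,-7.9,-2,-3.8,0.25],[0,0,0,-7.6,-1.9,-4.4,0.25],[0,0,0,0,0,0,0.25]]
  ]
}}

```text
time_s: 62.35
position: [0.4566, 0.3288, 0.1378]
orientation: [-179.9, 0.3, -166.1]
wrist_force: [0.5, -12.5, 14.5]
grip_width: 0.0269
grip_force: 50.2
```

```bash
cat >> h.py <<'E'
def lev2():
    """fit the light arm strip: component of low-saturation pixels near the hinge-grip line, as a line in the lever plane"""
    s=cams.capture("side");h=cv2.cvtColor(s,cv2.COLOR_BGR2HSV);best=None
    for r in(.045,.055,.065,.075,.085,.095):
        row=[]
        for a in np.arange(-.3,1.2,.01):
            q=S+R@np.array([r*np.sin(a-.55),.055,.06+r*np.cos(a-.55)]);u=proj("side",q)
            px=cv2.getRectSubPix(h[...,:3],(1,1),(float(u[0]),float(u[1])))[0,0];row.append((a,int(px[1]),int(px[2])))
        k=[a for a,sa,v in row if sa<45 and v>100];print(r,np.round([min(k),max(k),np.median(k),len(k)],3) if k else None)
    o=blobs(s,"orange",(130,120,185,180),3);print("orange",o)
E
python3 -c "
from h import *
lev2();st=monitor.state();print(st['position'],st['wrist_force'],st['grip_width'])
s=cams.capture('side');x=S+R@np.array([0,.055,.06])
y,xx=[int(v) for v in proj('side',ANV+[0,0,.06])][::-1];m=cv2.inRange(cv2.cvtColor(s[y-20:y+15,xx-15:xx+16],cv2.COLOR_BGR2HSV),(14,110,60),(35,255,255));ys,xs=np.nonzero(m);print('pin rows',ys.min()+y-20,ys.max()+y-20)
print(proj('side',ANV+[0,0,.06]))"
```

```text
0.045 [ 0.03   0.2    0.115 18.   ]
0.055 [ 0.07   0.18   0.125 12.   ]
0.065 [ 0.08   0.17   0.125 10.   ]
0.075 [ 0.08   0.17   0.125 10.   ]
0.085 [ 0.07   0.16   0.115 10.   ]
0.095 [0.09  0.16  0.125 8.   ]
orange [(np.float64(163.0), np.float64(156.5), 3, 2, 5)]
[0.45661403 0.32877077 0.13786173] [ -1.23894062 -11.55869595  15.44868541] 0.027044323242060915
pin rows 190 193
[206.50272098 191.53333322]
```

Emit:
{"method": "apply_moves", "body": {
  "moves": [
    [[0,0,0,-4.2,-1,-0.5,0.25],[0,0,0,-4.2,-1,-0.8,0.25],[0,0,0,-4.2,-1,-1,0.25],[0,0,0,0,0,0,0.25],[0,0,0,0,0,0,0.25]]
  ]
}}

```text
time_s: 62.95
position: [0.4462, 0.3261, 0.1332]
orientation: [-179.9, 0.4, -166.0]
wrist_force: [15.9, -7.8, -12.5]
grip_width: 0.0268
grip_force: 51.3
```

```bash
python3 -c "
from h import *
lev2();st=monitor.state();print(st['position'],st['wrist_force'],st['grip_width'])"
```

```text
0.045 [-0.06   0.11   0.025 18.   ]
0.055 [-0.02   0.09   0.035 12.   ]
0.065 [ 0.     0.09   0.045 10.   ]
0.075 [0.01  0.08  0.045 8.   ]
0.085 [0.02 0.08 0.05 7.  ]
0.095 [0.02  0.07  0.045 6.   ]
orange []
[0.44621922 0.32611455 0.13321032] [ 16.87145958  -7.20651022 -12.10824732] 0.02657133060009396
```

Emit:
{"method": "apply_moves", "body": {
  "moves": [
    [[0,0,0,-2.6,-0.6,-2.5,0.25],[0,0,0,-2.6,-0.6,-2.5,0.25],[0,0,0,0,0,0,0.25],[0,0,0,0,0,0,0.25]]
  ]
}}

```text
time_s: 63.4
position: [0.4399, 0.3245, 0.129]
orientation: [-179.9, 0.3, -166.0]
wrist_force: [9.7, -9.5, -0.2]
grip_width: 0.0265
grip_force: 50.7
```

```bash
python3 -c "
from h import *
lev2();st=monitor.state();print(st['position'],st['wrist_force'],st['grip_width'])"
```

```text
0.045 [-1.0e-01  7.0e-02 -1.5e-02  1.8e+01]
0.055 [-0.08   0.03  -0.025 12.   ]
0.065 [-0.06   0.03  -0.015 10.   ]
0.075 [-0.06  0.02 -0.02  9.  ]
0.085 [-0.06   0.03  -0.015 10.   ]
0.095 [-0.05   0.02  -0.015  8.   ]
orange []
[0.43986529 0.32454825 0.12898449] [ 8.22320566 -8.65180439 -0.55944452] 0.026469242613921813
```

Emit:
{"method": "apply_moves", "body": {
  "moves": [
    [[0,0,0,0,0,0,0.3],[0,0,0,0,0,0,0.4],[0,0,0,0,0,0,0.45],[0,0,0,0,0,0,0.45],[0,0,0,0,0,15,0.45],[0,0,0,0,0,30,0.45],[0,0,0,0,0,40,0.45],[0,0,0,-20,0,30,0.45],[0,0,0,-20,0,0,0.45],[0,0,0,0,0,0,0.45]]
  ]
}}

```text
time_s: 64.45
position: [0.3953, 0.3257, 0.2438]
orientation: [179.9, 0.1, -166.0]
wrist_force: [-0.3, 0.3, 0.6]
grip_width: 0.0387
grip_force: 0.0
```

```bash
python3 -c "
from h import *
lev2();s=cams.capture('side');t=cams.capture('top');print(blobs(s,'orange',(130,120,185,180),3))
a=cv2.resize(s[120:210,130:230],None,fx=4,fy=4,interpolation=cv2.INTER_CUBIC)
b=cv2.resize(s[220:420,240:400],None,fx=1.8,fy=1.8,interpolation=cv2.INTER_CUBIC)
c=np.zeros((360,690,3),np.uint8);c[:,:400]=a;c[:,400:688]=b;cv2.imwrite('pics/end.png',c)
g=lambda u,v:((u+.5)/4-.5+130,(v+.5)/4-.5+120)
h=cv2.cvtColor(a,cv2.COLOR_BGR2HSV)
m=cv2.inRange(h,(4,200,120),(16,255,255));ys,xs=np.nonzero(m);P=np.array([planey('side',g(x,y),S,R,.088)-[0,.088,.06] for x,y in zip(xs,ys)]);A=np.arctan2(P[:,0],P[:,2])+.55;r=np.hypot(P[:,0],P[:,2])
for lo in(.06,.07,.08,.09):
  k=(r>lo)&(r<lo+.01)&(abs(A)<.3); print('orange',lo,k.sum(),A[k].min() if k.any() else 0,A[k].max() if k.any() else 0,np.median(A[k]))"
```

```text
0.045 [-1.0e-01  7.0e-02 -1.5e-02  1.8e+01]
0.055 [-0.07  0.03 -0.02 11.  ]
0.065 [-0.06   0.03  -0.015 10.   ]
0.075 [-0.05   0.02  -0.015  8.   ]
0.085 [-6.0e-02  4.0e-02 -1.0e-02  1.1e+01]
0.095 [-0.04  0.02 -0.01  7.  ]
orange []
[]Traceback (most recent call last):
  File "<string>", line 9, in <module>
    m=cv2.inRange(h,(4,200,120),(16,255,255));ys,xs=np.nonzero(m);P=np.array([planey('side',g(x,y),S,R,.088)-[0,.088,.06] for x,y in zip(xs,ys)]);A=np.arctan2(P[:,0],P[:,2])+.55;r=np.hypot(P[:,0],P[:,2])
                                                                                                                                                               ~^^^^^
IndexError: too many indices for array: array is 1-dimensional, but 2 were indexed
```

View pics/end.png

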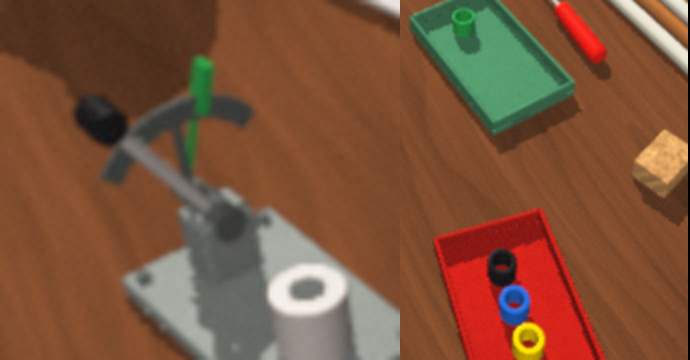

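```bash
python3 -c "
from h import *
s=cams.capture('side');t=cams.capture('top')
for n,im in(('side',s),('top',t)):
  x,y=np.round(proj(n,ANV+[0,0,.06])).astype(int);h=cv2.cvtColor(im,cv2.COLOR_BGR2HSV)
  for d in range(-4,5): print(n,d,[tuple(int(v) for v in h[y+d,x+e]) for e in range(-3,4,1)])
m=cv2.inRange(cv2.cvtColor(t,cv2.COLOR_BGR2HSV),(5,190,150),(18,255,255))[240:285,140:200];print('top orange',np.argwhere(m)[:8]+[240,140])
"
```

```text
side -4 [(12, 14, 242), (13, 13, 241), (12, 14, 236), (13, 13, 233), (12, 14, 238), (13, 13, 241), (13, 13, 241)]
side -3 [(13, 18, 221), (12, 21, 206), (15, 19, 185), (18, 17, 176), (15, 19, 186), (15, 20, 202), (14, 19, 223)]
side -2 [(14, 18, 159), (21, 13, 139), (36, 10, 128), (39, 14, 127), (43, 14, 128), (34, 13, 138), (18, 15, 168)]
side -1 [(30, 10, 122), (45, 17, 123), (43, 15, 120), (36, 11, 119), (45, 13, 120), (54, 10, 122), (30, 11, 135)]
side 0 [(42, 11, 119), (48, 11, 120), (39, 15, 120), (30, 9, 118), (40, 13, 121), (50, 13, 119), (35, 11, 134)]
side 1 [(45, 8, 121), (39, 15, 119), (45, 13, 119), (30, 9, 117), (40, 12, 127), (30, 8, 133), (17, 14, 164)]
side 2 [(30, 13, 141), (19, 15, 137), (20, 11, 136), (21, 13, 135), (19, 17, 166), (15, 20, 205), (18, 17, 224)]
side 3 [(15, 18, 223), (13, 18, 222), (17, 18, 224), (14, 20, 222), (17, 16, 228), (15, 13, 238), (15, 13, 241)]
side 4 [(9, 10, 243), (14, 12, 243), (11, 11, 244), (14, 12, 242), (15, 13, 243), (14, 12, 243), (13, 13, 242)]
top -4 [(17, 11, 207), (20, 12, 189), (17, 10, 185), (19, 12, 174), (19, 11, 179), (
[... 317 characters left out ...]
, (70, 13, 116), (60, 7, 114), (45, 8, 127)]
top 0 [(48, 10, 123), (50, 13, 115), (55, 13, 117), (55, 13, 118), (66, 11, 116), (54, 11, 115), (45, 13, 122)]
top 1 [(40, 12, 129), (60, 13, 116), (66, 11, 115), (60, 9, 117), (54, 11, 115), (60, 13, 118), (50, 12, 127)]
top 2 [(35, 10, 159), (50, 13, 121), (60, 11, 114), (65, 14, 113), (60, 11, 116), (55, 13, 122), (25, 10, 157)]
top 3 [(19, 10, 196), (26, 11, 157), (54, 10, 128), (53, 8, 124), (42, 10, 132), (25, 9, 164), (17, 12, 196)]
top 4 [(17, 11, 210), (17, 11, 201), (20, 12, 192), (19, 11, 190), (15, 11, 192), (17, 9, 201), (15, 10, 210)]
top orange [[266 159]
 [267 156]
 [267 157]
 [267 158]
 [267 159]
 [268 156]
 [268 157]
 [268 158]]
```

```bash
python3 -c "
from h import *
t=cams.capture('top');s=cams.capture('side')
def b(im,x0,y0,x1,y1):
  h=im[y0:y1,x0:x1].max(2)<60;n,l,st,c=cv2.connectedComponentsWithStats(h.astype(np.uint8));return [(c[i]+[x0,y0],st[i,2:].tolist()) for i in range(1,n) if st[i,4]>25]
print('top',b(t,145,250,190,285),'side',b(s,140,135,175,165))
for a in(-.1,-.05,0,.05,.1):
  q=S+R@np.array([.12*np.sin(a-.55),.055,.06+.12*np.cos(a-.55)]);print(a,proj('top',q).round(1),proj('side',q).round(1))"
```

```text
top [(array([148.73846154, 277.47692308]), [13, 16, 65]), (array([167.1547619 , 272.11904762]), [12, 9, 84])] side [(array([154.95614035, 149.60526316]), [13, 12, 114])]
-0.1 [169.2 276. ] [151.9 153.4]
-0.05 [168.5 274.2] [153.4 151.4]
0 [167.8 272.3] [154.9 149.5]
0.05 [167.2 270.4] [156.6 147.6]
0.1 [166.5 268.5] [158.3 145.8]
```

```bash
python3 -c "
from h import *
t=cams.capture('top');g=t[...,2].astype(int)
for n,P in(('red',[.498,-.375,.02]),('blue',[.513,-.295,.02]),('empty',[.53,-.21,.02])):
  x,y=np.round(proj('top',P)).astype(int);print(n,(x,y),g[y-8:y+9,x-8:x+9].std().round(1));
  if n=='red': print(g[y-8:y+9:2,x-8:x+9:2])
"
```

```text
red (np.int64(408), np.int64(255)) 28.0
[[202 203 202 203 202 202 205 202 203]
 [203 202 201 202 197 207 203 202 203]
 [210 146 168 233 191 227 217 199 202]
 [215 127 225 188 134 171 236 160 151]
 [160 121 222 198 148 177 236 158 153]
 [153 138 163 233 218 233 207 154 151]
 [201 178 176 162 161 163 150 154 150]
 [200 200 202 200 201 198 199 200 161]
 [201 201 201 199 199 201 202 200 184]]
blue (np.int64(382), np.int64(251)) 54.0
empty (np.int64(355), np.int64(246)) 24.3
```

The red ring shows in the red tray at the expected spot, standing upright with its bore visible, so I'm handing the job in.

```bash
python3 -c "
from plant import order
print(order.finish_job())"
```

```text
the job is handed in; nothing more can be done
None
```

Job handed in (the hand-in returned no verdict): all five ferrules were tried in order; green fitted and is in the green tray, red, yellow, blue and black were tight and are in the red tray, and the lever is parked on the orange mark.

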